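Load the slide rules for issue and carry them to the platform

TASK

Get the slide rules ready for issue: lift the tan compass case, which has a carrying bow, out of the white tray and stand it on the green felt mat, and pull every slide rule, each with a brass bow over its middle, up out of the beech stand's spring catches and lay it flat in the tray. Only when the case is away and all the rules are aboard, lift the loaded tray, which has a blue handle, and set it wholly on the green platform, squared up with it, the rules still lying flat in it. Leave the glass paperweight dome where it is.

Things in the scene. Friction and masses are not known exactly. Their poses are not given: they have to be found in the camera images.
- rule1: yellowed pocket slide rule, 130 long (its y) x 32 (x) x 12 thick, about 90 g, face up; origin at its underside's centre, z up. Brass bow over its middle: bar along y, 60 long, 12 wide (x), 28 to 44 above the origin, a post at each end; pinch it across x, 36 up. Starts in a stand cradle; 2 to 4 rules are present (absent: None from the start)
- rule2: yellowed pocket slide rule, 130 long (its y) x 32 (x) x 12 thick, about 90 g, face up; origin at its underside's centre, z up. Brass bow over its middle: bar along y, 60 long, 12 wide (x), 28 to 44 above the origin, a post at each end; pinch it across x, 36 up. Starts in a stand cradle; 2 to 4 rules are present (absent: None from the start)
- rule3: yellowed pocket slide rule, 130 long (its y) x 32 (x) x 12 thick, about 90 g, face up; origin at its underside's centre, z up. Brass bow over its middle: bar along y, 60 long, 12 wide (x), 28 to 44 above the origin, a post at each end; pinch it across x, 36 up. Starts in a stand cradle; 2 to 4 rules are present (absent: None from the start)
- rule4: yellowed pocket slide rule, 130 long (its y) x 32 (x) x 12 thick, about 90 g, face up; origin at its underside's centre, z up. Brass bow over its middle: bar along y, 60 long, 12 wide (x), 28 to 44 above the origin, a post at each end; pinch it across x, 36 up. Starts in a stand cradle; 2 to 4 rules are present (absent: None from the start)
- stand: beech stand fixed to the counter, 252 (its x) x 140 (y) x 18 high, ribs to 28; origin at its underside's centre. Cradles at x = -90, -30, 30, 90 hold rules along its y, undersides 18 above the counter. Sprung brass catches (tops 41 up, at y = -32 and 32) overhang both long edges of each rule: pulling it straight up takes about 10 N, and it is free after some 10 mm
- tray: loose white enamel tray, 232 (its x) x 170 (y), walls 25 high, 5 thick, floor 5 thick, 320 g; origin at its underside's centre, z up. Fixed blue handle over the middle: bar along y, 80 long, 12 wide (x), 44 to 62 above the origin, end posts; pinch across x, 53 up. Rules lie along its y, two on each side of the handle, at about x = 44, 88, -44, -88; load evenly so it hangs level
- case: loose closed tan bakelite compass case, 52 (its x) x 100 (y) x 32 high, 160 g; origin at its underside's centre, z up. Steel bow on top: bar along y, 60 long, 12 wide (x), 48 to 64 above the origin, end posts; pinch across x, 56 up. Starts in the tray
- platform: low green platform with a black rubber top, fixed to the counter, 270 (its x) x 206 (y) x 30 high; origin at its underside's centre, on the counter. The tray goes on it with its long side along the platform's long side (x), either way round
- mat: green felt mat, flat on the counter (under 1 thick), 150 (its x) x 100 (its y); origin at its centre. A lined white sheet of paper of the same size lies elsewhere and is not the mat
- dome: green glass paperweight dome, 72 across, 39 high, loose, a bystander; origin at the centre of its underside
Things that resemble listed ones, but are neither listed nor needed, are in the scene too. Leave any black or purple look-alike of the rule1 alone.

How it is judged:
By the outcome, as a careful person would: the job done as asked, in the order asked, and still so for the second after the job is handed in, with the robot touching nothing.
Of rule1, rule2, rule3, rule4 only 2 to 4 are there at a start; the rules pass over those that are not, and their reading is None.
At some moment in a run one of tray may be knocked a few centimetres aside while the robot is not near it.
Once in a run the grip may slacken for a moment while it holds something.
It also fails if it takes over 210 s, if anything falls off the work surface, if the arm or the gripper's body presses on something with over 40 N, if the wrist force passes 120 N, or if a joint passes its speed limit or range.

ROBOT

A 7-joint arm with a two-finger parallel gripper is mounted at the origin on the work surface. World frame = base frame: x ahead of the robot, y to its left, z up, the work surface at z = 0. Lengths are in m, angles in rad, forces in N, time in s.
With the tool pointing down it reaches from about 0.35 to 0.775 m from the base axis. Payload 3.1 kg.
Tool frame: the origin (TCP) lies midway between the tips of the shut fingers; the grasp point (between the pads) lies 19 mm behind it (manip.grip_point_offset is the distance from the TCP to the grasp point, in m); z points along the fingers, y is the line along which they close (so a half turn about z gives the same grasp; the last joint's range is limited). The gripper opens to 85 mm and grips with 20 to 120 N. Pads are 22 mm wide; open, the fingers measure 114 mm over their backs; the gripper's body (76 mm by 85 mm) begins 54 mm behind the grasp point. The pads swing forward as they close: fully open they stand 13 mm farther back than shut.
Start: joints at [-1.384, 0.311, 0.014, 1.512, -0.004, 1.319, -0.027], TCP at [0.125, 0.536, 0.231] pointing down, gripper open.
Joint ranges: [-2.7, 2.7], [-0.3, 1.91], [-1.27, 1.3], [0.12, 2.57], [-1.44, 4.58], [0.2, 2.03], [-3.05, 3.05]. Speed limits (rad/s): [2.79, 2.79, 3.14, 3.14, 3.14, 3.14, 3.14].

INTERFACE

Orientations are given as a rotation vector (axis times angle).
In Python, from rig import manip, capture gives the robot as it stands. The module is installed in compiled form; this text tells all that it offers.
- The arm moves only by the tool drive_tool, never from a script. Its argument "deltas" is a list that holds one entry, the list of rows, each a list of 7 numbers: the turn, a rotation vector about the tool's x, y, z normalised to -1 to 1, where 1 is 180 degrees, then the shift along the tool's x, y, z normalised to -1 to 1, where 1 is 25 mm, then the closure, from 0 (fully open) to 1 (shut). In form: [[[ax, ay, az, tx, ty, tz, hand], ...]]. A call has 1 to 10 rows; each row shifts and turns the commanded pose from where the row before left it, along the tool's axes as they then stand; what a row does not reach is not made up. A row lasts 1/8 s, in which the tool goes at most 62.5 mm and 10.7 degrees, less where a joint would pass 70% of its speed; a pose out of reach is approached as far as the arm can. A call with a number of a shift or a turn outside -1 to 1 is refused whole. A call with a gripper value outside its range is refused whole. The fingers move at their own pace and stop on an object; "squeeze" is the grip in N (left out, the last holds). Time passes only in rows, so rows that do not move let the fingers close. It gives the time, the measured TCP pose, the force, the opening and the grip force at its end, in the units of the state.
- manip.observe(): the state, without advancing time (a new reading comes with each control period).
- capture(name): name is "scene" or "top" or "wrist"; returns a dict with "pixels" (400x640x3 uint8, red, green, blue), "fov_y" (degrees; the focal length in pixels is half the picture's height over the tangent of half this angle, whatever the lens; pixels are square), "cx", "cy" (the principal point, pixels), "R" (3x3) and "t" (3): a world point X has camera coordinates R X + t; the wrist camera has in their place "hand_eye" (4x4, takes a point from camera to tool coordinates, whose origin is the TCP and whose axes are the flange's). Camera axes: x right, y down, z forward; pixel columns grow to the right and rows downward; lengths in m; the calibration is good to about 2 mm. A picture is of the moment at which its call begins: read the wrist's pose just before it. There is no depth.
- manip.job_done(): hands the job in; it is judged then, once.
The state is a dict: "time": time; "joint_positions": joint angles; "joint_vel": joint speeds; "joint_torque": joint torques, N m; "tcp_pos": TCP position; "eef_rot": TCP orientation; "force": force on the tool from outside, world axes, zero at the start; "torque": the same for the moment, N m; "gripper_width": finger opening in m; "finger_force": force on a finger pad.
Only numpy, scipy, OpenCV 4.12 (cv2) and the standard library are available. Lean on these libraries where they do the work, as an engineer would, in place of code of your own. Each camera call takes 0.05 s, during which the arm holds its last target. There are 200 camera calls.

## Working session

There is one attempt and no reset: what is moved stays moved. The work goes in short steps, Python scripts to look and compute and a tool call to move; the robot and the scene stay as the last step left them, time stands still between calls to the robot, and variables do not carry over. Pictures are saved under pics/ and viewed, at most 14 in all, crops included, and the job is handed in when it is done.

Besides the shell and the picture viewer there is one more tool, called by a JSON object that holds its "fn" and its "kwargs". drive_tool: Moves the arm, as the interface text tells. Scaled input: -1 to 1 covers 25 mm each way for a shift and 180 degrees each way for a turn. Its arguments: {"type":"object","properties":{"deltas":{"type":"array","items":{"type":"array","items":{"type":"array","items":{"type":"number"}}}},"squeeze":{"type":"number"}},"required":["deltas"]}

```bash
mkdir -p pics; python3 - <<'E'
from rig import manip, capture
import cv2,numpy as np,pickle
s=manip.observe(); print({k:np.round(v,3) for k,v in s.items()})
print(manip.grip_point_offset)
d={}
for n in ("top","scene"):
    c=capture(n); d[n]=c; cv2.imwrite(f"pics/{n}0.png",c["pixels"][...,::-1]); print(n,{k:np.round(v,3).tolist() for k,v in c.items() if k!="pixels"})
pickle.dump(d,open("c0.pkl","wb"))
E
```

```text
{'time': np.float64(0.0), 'joint_positions': array([-1.384,  0.312,  0.014,  1.513, -0.004,  1.319, -0.027]), 'joint_vel': array([-0.   ,  0.   , -0.001,  0.   ,  0.   ,  0.001, -0.   ]), 'joint_torque': array([ 0.0000e+00, -3.7991e+01,  1.4600e-01, -2.3060e+01,  1.2000e-02,
        1.3000e-02,  0.0000e+00]), 'tcp_pos': array([0.125, 0.535, 0.23 ]), 'eef_rot': array([-0.358, -3.121,  0.004]), 'force': array([ 0.405, -0.592,  0.529]), 'torque': array([ 0.049, -0.01 , -0.074]), 'finger_force': np.float64(0.0), 'gripper_width': np.float64(0.085)}
0.0187
top {'fov_y': 51.438, 'cx': 310.38, 'cy': 197.138, 'R': [[-0.005, -1.0, -0.007], [-0.997, 0.005, -0.077], [0.077, 0.007, -0.997]], 't': [-0.007, 0.538, 1.12]}
scene {'fov_y': 48.125, 'cx': 320.886, 'cy': 190.28, 'R': [[0.295, 0.955, -0.01], [0.528, -0.172, -0.832], [-0.796, 0.24, -0.555]], 't': [-0.151, -0.266, 1.607]}
```

View pics/top0.png

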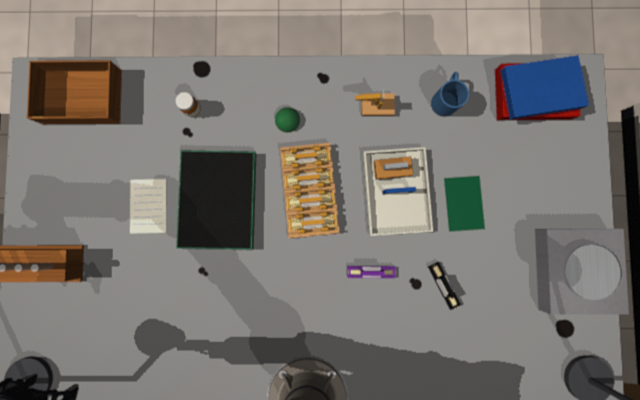

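View pics/scene0.png

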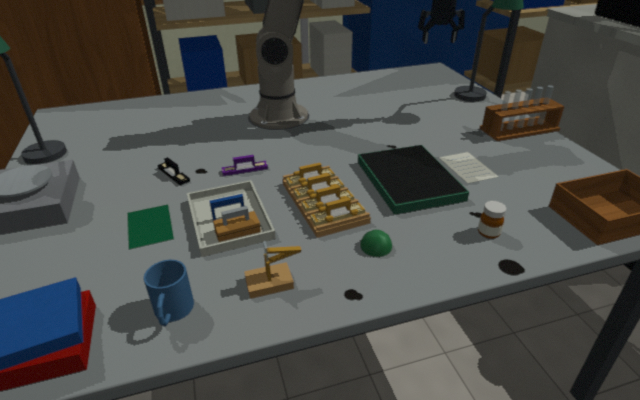

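The top view shows the platform near (217,200), the stand with about 4 rules near (310,190), and the tray with the case near (397,190). The mat is near (465,203), the dome at (288,120), and the purple and black look-alikes are at (372,271) and (445,285).

```bash
cat > h.py <<'E'
import numpy as np,cv2
def K(c):
    f=200/np.tan(np.radians(c["fov_y"])/2); return f
def px2w(c,u,v,z):
    """pixel -> world at height z (fixed cams)"""
    f=K(c); R=np.array(c["R"]); t=np.array(c["t"])
    d=R.T@np.array([(u-c["cx"])/f,(v-c["cy"])/f,1]); o=-R.T@t
    return o+d*(z-o[2])/d[2]
def w2px(c,X):
    p=np.array(c["R"])@np.array(X)+np.array(c["t"]); f=K(c)
    return np.array([c["cx"]+f*p[0]/p[2],c["cy"]+f*p[1]/p[2]])
def rect(c,mask,z):
    m=max(cv2.findContours(mask.astype(np.uint8),cv2.RETR_EXTERNAL,cv2.CHAIN_APPROX_NONE)[0],key=cv2.contourArea)
    P=np.array([px2w(c,u,v,z)[:2] for u,v in m[:,0]],np.float32)*1000
    return cv2.minAreaRect(P)
E
python3 - <<'E'
import pickle,cv2,numpy as np
from h import *
d=pickle.load(open("c0.pkl","rb")); c=d["top"]; I=c["pixels"]
H=cv2.cvtColor(I,cv2.COLOR_RGB2HSV)
def win(m,a,b,e,f):
    o=np.zeros(m.shape,bool); o[b:f,a:e]=m[b:f,a:e]; return o
hh,ss,vv=H[...,0].astype(int),H[...,1].astype(int),H[...,2].astype(int)
print("mat",rect(c,win((ss>120)&(hh>50)&(hh<95),430,160,500,250),0))
print("plat",rect(c,win(vv<60,165,140,268,260),0.03))
print("blue handle",rect(c,win((ss>100)&(hh>95)&(hh<125),370,175,440,205),0.062))
print("dome",rect(c,win((ss>100)&(hh>50)&(hh<95),265,95,310,140),0.015))
print(I[200,217],I[165,385],I[155,370],I[222,400],I[203,465])
cv2.imwrite("pics/crop1.png",cv2.resize(I[138:245,275:440,::-1],None,fx=4.8,fy=4.8,interpolation=cv2.INTER_CUBIC))
E
```

```text
mat ((520.8964233398438, -437.3352355957031), (144.46157836914062, 95.03011322021484), 3.8089094161987305)
plat ((533.1725463867188, 249.85829162597656), (197.33685302734375, 260.9955139160156), 88.93278503417969)
blue handle ((552.4645385742188, -244.77102661132812), (10.317265510559082, 85.23652648925781), 3.6617777347564697)
dome ((758.3414916992188, 54.6190071105957), (61.70442199707031, 62.806312561035156), 89.8669204711914)
[27 26 26] [136 133 131] [109 106  97] [208 202 183] [23 82 53]
```

View pics/crop1.png

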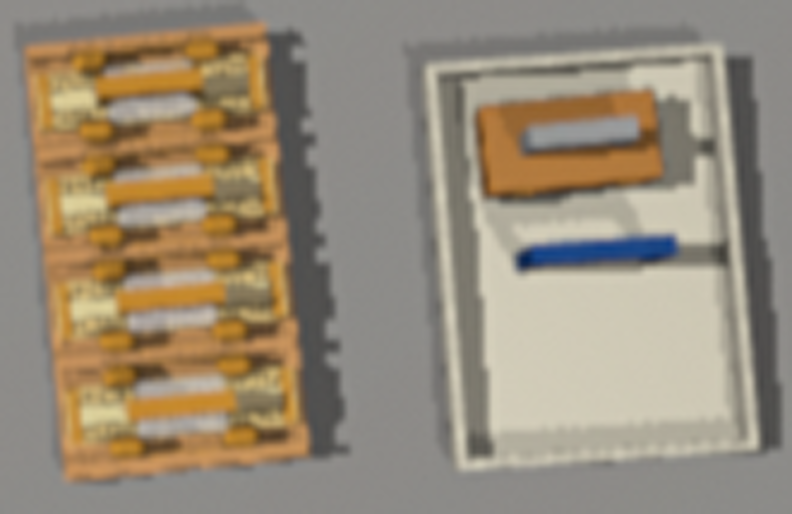

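```bash
python3 - <<'E'
import pickle
from h import *
d=pickle.load(open("c0.pkl","rb")); c=d["top"]
def p(x,y,z): return px2w(c,275+(x+.5)/4.8-.5,138+(y+.5)/4.8-.5,z)[:2]*1000
r=lambda P:cv2.minAreaRect(np.array(P,np.float32))
print("tray",r([p(*q,.025) for q in [(425,65),(722,45),(760,450),(460,468)]]))
print("stand",r([p(*q,.027) for q in [(26,45),(267,24),(309,455),(66,478)]]))
for n,a,b,z in [("r1",(98,85),(205,80),.062),("r2",(112,194),(215,187),.062),("r3",(118,301),(228,294),.062),("r4",(130,408),(235,403),.062),("case",(524,139),(638,130),.069),("handle",(520,257),(676,245),.062)]:
    A,B=p(*a,z),p(*b,z); print(n,(A+B)/2,np.hypot(*(A-B)),np.degrees(np.arctan2(A[0]-B[0],A[1]-B[1])))
E
```

```text
tray ((553.4271240234375, -249.00344848632812), (233.10122680664062, 170.8594207763672), 3.815917491912842)
stand ((558.932861328125, -7.220939636230469), (248.8323516845703, 138.9840087890625), 5.126491069793701)
r1 [6.48119277e+02 5.08542313e-01] 59.52596436233432 -2.3674664498252636
r2 [587.66779812  -5.90199185] 57.12627351619275 -3.599027594749128
r3 [528.28514014 -10.88165379] 60.73715462772355 -3.3573503846156214
r4 [468.84742491 -15.81693414] 57.68208489163629 -2.45071083241927
case [ 616.54392966 -235.82249392] 62.90355675961868 -4.2286575674507425
handle [ 552.78204788 -245.26326023] 86.22034597772893 -4.116332420250606
```

The stand holds four rules, with bows at about (648,0), (588,-5), (528,-11) and (469,-16) mm, and stand yaw about 5.1°. The tray sits at (553,-248) with yaw 3.9°, and sizes and spacing match the spec. I'll write a planner next.

```bash
cat > pl.py <<'E'
import sys,json,numpy as np
from scipy.spatial.transform import Rotation as Ro
from rig import manip
def Rt(h):
    h=np.radians(h); a,b=np.cos(h),np.sin(h)
    return Ro.from_matrix(np.array([[-b,a,0],[a,b,0],[0,0,-1]]).T)
def plan(wps,vmax=24,wmax=9.5,start=None):
    """wps: (x,y,z mm, heading of tool y deg, hand[, min rows[, speed mm/row]])"""
    s=manip.observe(); p=np.array(s["tcp_pos"])*1000; R=Ro.from_rotvec(s["eef_rot"])
    rows=[]
    for w in wps:
        T=np.array(w[:3],float); G=Rt(w[3]); v=w[6] if len(w)>6 else vmax
        e=R.inv().apply(T-p); a=(R.inv()*G).magnitude()
        n=max(int(np.ceil(np.hypot(*(T-p)[:2])/v)),int(np.ceil(abs(T-p)[2]/v)),int(np.ceil(np.degrees(a)/wmax)),w[5] if len(w)>5 else 1)
        for k in range(n):
            q=p+(T-p)/(n-k); rv=(R.inv()*G).as_rotvec()/(n-k)
            t=np.round(R.inv().apply(q-p)/25,2); r=np.round(rv/np.pi,3)
            rows.append([*(r+0.),*(t+0.),w[4]])
            p=p+R.apply(t*25); R=R*Ro.from_rotvec(r*np.pi)
    for i in range(0,len(rows),10): print(json.dumps([rows[i:i+10]]).replace(" ",""))
if __name__=="__main__":
    s=manip.observe(); print(round(s["time"],1),np.round(np.array(s["tcp_pos"])*1000,1),np.round(s["eef_rot"],3),np.round(s["joint_positions"],2))
    plan(json.loads(sys.argv[1]))
E
python3 pl.py '[[125,535,230,30,0.5],[616.5,-236,230,3.9,0.5]]'
```

```text
0.1 [124.6 535.  230.3] [-3.580e-01 -3.121e+00  3.000e-03] [-1.38  0.31  0.01  1.51 -0.    1.32 -0.03]
[[[0.0,0.0,0.052,0.0,0.0,0.0,0.5],[0.0,0.0,0.052,0.0,0.0,0.0,0.5],[0.0,0.0,0.052,0.0,0.0,0.0,0.5],[0.0,0.0,0.052,-0.01,0.01,0.01,0.5],[0.0,0.0,0.053,0.0,0.0,0.0,0.5],[0.0,0.0,0.004,-0.94,0.04,0.0,0.5],[0.0,0.0,0.004,-0.94,0.05,0.0,0.5],[0.0,0.0,0.004,-0.94,0.07,0.0,0.5],[0.0,0.0,0.004,-0.93,0.08,0.0,0.5],[0.0,0.0,0.004,-0.93,0.09,0.0,0.5]]]
[[[0.0,0.0,0.004,-0.93,0.1,0.0,0.5],[0.0,0.0,0.004,-0.93,0.11,0.0,0.5],[0.0,0.0,0.004,-0.93,0.12,0.0,0.5],[0.0,0.0,0.004,-0.93,0.14,0.0,0.5],[0.0,0.0,0.004,-0.93,0.15,0.0,0.5],[0.0,0.0,0.004,-0.92,0.16,0.0,0.5],[0.0,0.0,0.004,-0.92,0.17,0.0,0.5],[0.0,0.0,0.004,-0.92,0.18,0.0,0.5],[0.0,0.0,0.004,-0.92,0.19,0.0,0.5],[0.0,0.0,0.004,-0.91,0.21,0.0,0.5]]]
[[[0.0,0.0,0.004,-0.91,0.22,0.0,0.5],[0.0,0.0,0.004,-0.91,0.23,0.0,0.5],[0.0,0.0,0.003,-0.91,0.24,0.0,0.5],[0.0,0.0,0.004,-0.9,0.25,0.0,0.5],[0.0,0.0,0.003,-0.9,0.26,0.0,0.5],[0.0,0.0,0.004,-0.9,0.27,0.0,0.5],[0.0,0.0,0.003,-0.9,0.28,0.0,0.5],[0.0,0.0,0.004,-0.89,0.29,0.0,0.5],[0.0,0.0,0.003,-0.89,0.3,0.0,0.5],[0.0,0.0,0.004,-0.89,0.31,0.0,0.5]]]
[[[0.0,0.0,0.003,-0.88,0.32,0.0,0.5],[0.0,0.0,0.004,-0.88,0.33,0.0,0.5],[0.0,0.0,0.003,-0.87,0.34,0.01,0.5],[0.0,0.0,0.004,-0.87,0.35,0.0,0.5],[0.0,0.0,0.003,-0.87,0.36,0.01,0.5],[0.0,0.0,0.004,-0.86,0.36,0.0,0.5],[0.0,0.0,0.003,-0.86,0.38,0.01,0.5],[0.0,0.0,0.004,-0.86,0.38,0.0,0.5],[0.0,0.0,0.003,-0.85,0.39,0.01,0.5],[0.0,0.0,0.004,-0.85,0.4,0.0,0.5]]]
[[[0.0,0.0,0.003,-0.84,0.41,0.01,0.5],[0.0,0.0,0.004,-0.84,0.42,0.0,0.5],[0.0,0.0,0.003,-0.83,0.44,0.01,0.5],[0.0,0.001,0.004,-0.83,0.44,0.0,0.5]]]
```

{"fn": "drive_tool", "kwargs": {"deltas": [[[0,0,0.05,0,0,0,0.5],[0,0,0.05,0,0,0,0.5],[0,0,0.05,0,0,0,0.5],[0,0,0.05,0,0,0,0.5],[0,0,0.05,0,0,0,0.5],[0,0,0.05,0,0,0,0.5],[0,0,0.05,0,0,0,0.5],[0,0,0.055,0,0,0,0.5],[0,0,0,0,0.6,0,0.5],[0,0,0,0,0.6,0,0.5]]]}}

```text
time: 1.35
tcp_pos: [0.1562, 0.5376, 0.2311]
eef_rot: [2.14, 2.299, 0.0]
force: [-0.2, -0.3, -0.3]
gripper_width: 0.0426
finger_force: 0.0
```

{"fn": "drive_tool", "kwargs": {"deltas": [[[0,0,0,-1,0.7,0,0.5],[0,0,0,-1,0.7,0,0.5],[0,0,0,-1,0.7,0,0.5],[0,0,0,-1,0.7,0,0.5],[0,0,0,-1,0.7,0,0.5],[0,0,0,-1,0.7,0,0.5],[0,0,0,-1,0.7,0,0.5],[0,0,0,-1,0.7,0,0.5],[0,0,0,-1,0.7,0,0.5],[0,0,0,-1,0.7,0,0.5]]]}}

```text
time: 2.6
tcp_pos: [0.3485, 0.2988, 0.2314]
eef_rot: [2.143, 2.297, 0.001]
force: [-0.4, -0.1, -0.0]
gripper_width: 0.0429
finger_force: 0.0
```

{"fn": "drive_tool", "kwargs": {"deltas": [[[0,0,0,-1,0.6,0,0.5],[0,0,0,-1,0.6,0,0.5],[0,0,0,-1,0.6,0,0.5],[0,0,0,-1,0.6,0,0.5],[0,0,0,-1,0.6,0,0.5],[0,0,0,-1,0.6,0,0.5],[0,0,0,-1,0.6,0,0.5],[0,0,0,-1,0.6,0,0.5],[0,0,0,-1,0.6,0,0.5],[0,0,0,-1,0.6,0,0.5]]]}}

```text
time: 3.85
tcp_pos: [0.5147, 0.0593, 0.2314]
eef_rot: [2.142, 2.297, -0.0]
force: [0.7, 0.6, 0.2]
gripper_width: 0.0427
finger_force: 0.0
```

```bash
python3 pl.py '[[616.5,-236,150,3.9,0.5]]'
```

```text
3.9 [514.7  59.3 231.4] [ 2.142  2.297 -0.   ] [-0.66  0.28  0.65  1.62 -0.17  1.31  0.08]
[[[0.0,0.0,0.0,-0.86,0.23,0.23,0.5],[0.0,0.0,0.0,-0.86,0.23,0.23,0.5],[0.0,0.0,0.0,-0.86,0.23,0.23,0.5],[0.0,0.0,0.0,-0.86,0.23,0.23,0.5],[0.0,0.0,0.0,-0.86,0.23,0.23,0.5],[0.0,0.0,0.0,-0.86,0.23,0.23,0.5],[0.0,0.0,0.0,-0.86,0.23,0.24,0.5],[0.0,0.0,0.0,-0.86,0.23,0.23,0.5],[0.0,0.0,0.0,-0.86,0.23,0.24,0.5],[0.0,0.0,0.0,-0.86,0.23,0.23,0.5]]]
[[[0.0,0.0,0.0,-0.87,0.23,0.24,0.5],[0.0,0.0,0.0,-0.86,0.24,0.23,0.5],[0.0,0.0,0.0,-0.87,0.23,0.24,0.5],[0.0,0.0,0.001,-0.86,0.24,0.23,0.5]]]
```

{"fn": "drive_tool", "kwargs": {"deltas": [[[0,0,0,-1,0.27,0.2,0.5],[0,0,0,-1,0.27,0.2,0.5],[0,0,0,-1,0.27,0.2,0.5],[0,0,0,-1,0.27,0.2,0.5],[0,0,0,-1,0.27,0.2,0.5],[0,0,0,-1,0.27,0.2,0.5],[0,0,0,-1,0.27,0.2,0.5],[0,0,0,-1,0.27,0.2,0.5],[0,0,0,-1,0.27,0.2,0.5],[0,0,0,-1,0.27,0.2,0.5]]]}}

```text
time: 5.1
tcp_pos: [0.5984, -0.1856, 0.1809]
eef_rot: [2.142, 2.298, -0.001]
force: [1.0, 0.0, 0.1]
gripper_width: 0.0426
finger_force: 0.0
```

{"fn": "drive_tool", "kwargs": {"deltas": [[[0,0,0,-0.8,0.27,0.3,0.5],[0,0,0,-0.6,0.26,0.3,0.5],[0,0,0,-0.6,0,0.3,0.5],[0,0,0,0,0,0,0.5]]]}}

```text
time: 5.6
tcp_pos: [0.6138, -0.2339, 0.1578]
eef_rot: [-2.144, -2.294, 0.003]
force: [-1.1, 0.2, -1.1]
gripper_width: 0.0425
finger_force: 0.0
```

```bash
python3 pl.py '[[616.5,-236,150,3.9,0.5]]'; python3 - <<'E'
from rig import manip,capture
import cv2,pickle,numpy as np
s=manip.observe(); c=capture("wrist"); print({k:np.round(v,3).tolist() for k,v in c.items() if k!="pixels"})
pickle.dump((s,c),open("w1.pkl","wb")); cv2.imwrite("pics/w1.png",c["pixels"][...,::-1])
E
```

```text
5.6 [ 613.8 -233.9  157.8] [-2.144 -2.294  0.003] [-0.05  0.64  0.66  1.31 -0.39  1.32  0.68]
[[[-0.001,0.0,0.0,-0.09,0.1,0.31,0.5]]]
{'fov_y': 64.646, 'cx': 319.651, 'cy': 199.634, 'hand_eye': [[0.001, -0.96, -0.279, 0.071], [1.0, 0.001, 0.0, 0.001], [-0.0, -0.279, 0.96, -0.144], [0.0, 0.0, 0.0, 1.0]]}
```

View pics/w1.png

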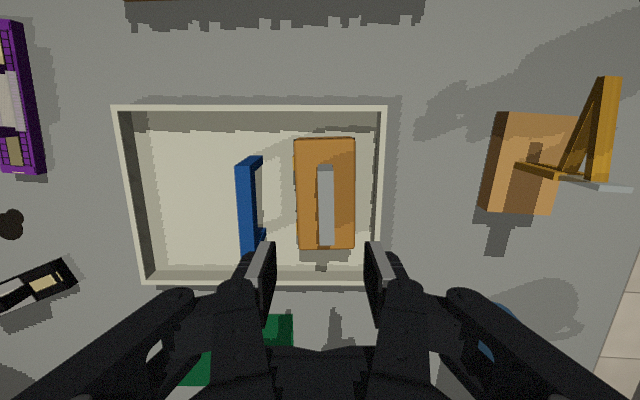

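The wrist view shows the case's steel bow at about (326,205), the blue handle near (243,205), and the finger pads at (262,270) and (378,270).

```bash
cat >> h.py <<'E'
from scipy.spatial.transform import Rotation as Ro
def wpx(s,c,u,v,z):
    f=K(c); E=np.array(c["hand_eye"]); R=Ro.from_rotvec(s["eef_rot"]).as_matrix()
    d=R@E[:3,:3]@np.array([(u-c["cx"])/f,(v-c["cy"])/f,1]); o=np.array(s["tcp_pos"])+R@E[:3,3]
    return (o+d*(z-o[2])/d[2])*1000
E
python3 - <<'E'
import pickle
from h import *
s,c=pickle.load(open("w1.pkl","rb"))
print("case bar",wpx(s,c,325.5,166,.069),wpx(s,c,326,246,.069))
print("tray",[wpx(s,c,*q,.025)[:2].round(1) for q in [(111,105),(388,105),(142,284),(382,284)]])
print("handle",wpx(s,c,243,168,.062),wpx(s,c,247,254,.062))
E
```

```text
case bar [ 616.69304149 -204.31613647   69.        ] [ 621.83380437 -268.73639847   69.        ]
tray [array([ 434.6, -172.9]), array([ 666.4, -157.1]), array([ 445.6, -342.1]), array([ 682.2, -325.6])]
handle [ 553.89638566 -211.44277197   62.        ] [ 557.26207946 -283.6702658    62.        ]
```

{"fn": "drive_tool", "kwargs": {"deltas": [[[0,0,0,-0.1,0.15,1,0.5],[0,0,0,0,0,1,0.5],[0,0,0,0,0,1,0.5],[0,0,0,0,0,0.8,0.5],[0,0,0,0,0,0.5,0.5],[0,0,0,0,0,0.3,0.5],[0,0,0,0,0,0,1],[0,0,0,0,0,0,1],[0,0,0,0,0,0,1],[0,0,0,0,0,0,1]]], "squeeze": 60}}

```text
time: 6.9
tcp_pos: [0.6194, -0.2345, 0.0444]
eef_rot: [2.142, 2.297, 0.001]
force: [-0.8, -0.3, 1.1]
gripper_width: 0.0109
finger_force: 60.8
```

{"fn": "drive_tool", "kwargs": {"deltas": [[[0,0,0,0,0,0,1],[0,0,0,0,0,-0.2,1],[0,0,0,0,0,-0.4,1],[0,0,0,0,0,-0.8,1],[0,0,0,0,0,-0.8,1],[0,0,0,0,0,-0.8,1],[0,0,0,0,0,-0.6,1],[0,0,0,0,0,0,1]]]}}

```text
time: 7.9
tcp_pos: [0.6202, -0.235, 0.1362]
eef_rot: [2.14, 2.295, 0.002]
force: [-0.4, -0.0, -0.4]
gripper_width: 0.0107
finger_force: 60.6
```

```bash
python3 pl.py '[[521,-437,130,-86,1,1,18],[521,-437,38,-86,1]]'
```

```text
7.9 [ 620.2 -235.   136.2] [2.140e+00 2.295e+00 2.000e-03] [-0.05  0.67  0.65  1.33 -0.4   1.27  0.69]
[[[0.0,0.0,0.038,-0.6,-0.35,0.02,1],[0.0,0.0,0.038,-0.64,-0.27,0.02,1],[0.0,0.0,0.039,-0.66,-0.2,0.02,1],[0.0,0.0,0.038,-0.68,-0.11,0.02,1],[0.0,0.0,0.039,-0.69,-0.03,0.02,1],[0.0,0.0,0.038,-0.69,0.05,0.02,1],[0.0,0.0,0.039,-0.68,0.14,0.02,1],[0.0,0.0,0.038,-0.66,0.22,0.02,1],[0.0,0.0,0.039,-0.63,0.29,0.02,1],[0.0,0.0,0.038,-0.59,0.37,0.02,1]]]
[[[0.0,0.0,0.039,-0.54,0.43,0.01,1],[0.0,-0.001,0.038,-0.48,0.5,0.02,1],[0.001,0.0,0.039,-0.41,0.55,0.02,1],[0.0,0.0,0.0,0.0,0.0,0.92,1],[0.0,0.0,0.0,0.0,0.0,0.92,1],[0.0,0.0,0.0,0.0,0.0,0.92,1],[0.0,0.0,0.0,-0.01,0.0,0.92,1]]]
```

{"fn": "drive_tool", "kwargs": {"deltas": [[[0,0,0,-0.6,-0.3,0,1],[0,0,0,-0.86,-0.5,0,1],[0,0,0,-0.86,-0.5,0,1],[0,0,0,-0.86,-0.5,0,1],[0,0,0,-0.86,-0.5,0,1],[0,0,0,-0.86,-0.5,0,1],[0,0,0,-0.86,-0.5,0,1],[0,0,0,-0.86,-0.5,0,1],[0,0,0,-0.86,-0.5,0,1],[0,0,0,-0.3,-0.2,0,1]]]}}

```text
time: 9.15
tcp_pos: [0.5168, -0.4391, 0.1327]
eef_rot: [-2.147, -2.291, 0.004]
force: [0.1, 0.0, -0.7]
gripper_width: 0.0107
finger_force: 60.6
```

{"fn": "drive_tool", "kwargs": {"deltas": [[[0,0,0.03,0,0,0,1],[0,0,0.055,0,0,0,1],[0,0,0.055,0,0,0,1],[0,0,0.055,0,0,0,1],[0,0,0.055,0,0,0,1],[0,0,0.055,0,0,0,1],[0,0,0.055,0,0,0,1],[0,0,0.055,0,0,0,1],[0,0,0.055,0,0,0,1],[0,0,0.03,0,0,0,1]]]}}

```text
time: 10.4
tcp_pos: [0.5205, -0.4352, 0.1329]
eef_rot: [-3.138, -0.105, 0.001]
force: [-0.1, -0.1, -1.3]
gripper_width: 0.0111
finger_force: 60.6
```

```bash
python3 pl.py '[[521,-437,45,-86,1]]'; python3 - <<'E'
from rig import manip,capture
import cv2,pickle,numpy as np
from h import *
s=manip.observe(); c=capture("wrist"); t=capture("top"); I=c["pixels"]
pickle.dump((s,c),open("w2.pkl","wb"));pickle.dump(t,open("t2.pkl","wb"))
a=np.vstack([cv2.resize(I,None,fx=.9,fy=.75),t["pixels"][120:300,50:626]])
cv2.imwrite("pics/w2.png",a[...,::-1])
E
```

```text
10.4 [ 520.5 -435.2  132.9] [-3.138e+00 -1.050e-01  1.000e-03] [ 0.15  0.82  0.99  1.28 -0.67  1.39 -0.4 ]
[[[0.0,0.0,0.0,0.0,0.02,0.88,1],[0.0,0.0,0.0,0.01,0.02,0.88,1],[0.0,0.0,0.0,0.0,0.02,0.88,1],[-0.001,0.0,-0.001,0.01,0.02,0.87,1]]]
```

View pics/w2.png

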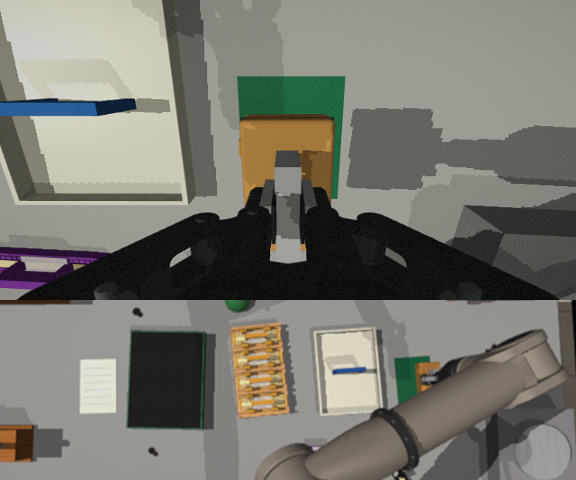

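The wrist view shows the case held over the mat. In full-image pixels the mat's far corners are about (263,103) and (383,103).

```bash
python3 - <<'E'
import pickle
from h import *
s,c=pickle.load(open("w2.pkl","rb"))
for q in [(263,103),(383,103),(374,264)]: print(wpx(s,c,*q,0))
E
```

```text
[ 592.39558642 -382.61874906    0.        ]
[ 599.21319672 -482.75399613    0.        ]
[ 450.54345847 -492.48735009    0.        ]
```

{"fn": "drive_tool", "kwargs": {"deltas": [[[0,0,0,0,0.08,0.6,1],[0,0,0,0,0,0.9,1],[0,0,0,0,0,0.9,1],[0,0,0,0,0,0.6,1],[0,0,0,0,0,0.4,1],[0,0,0,0,0,0.2,1],[0,0,0,0,0,0.1,1],[0,0,0,0,0,0,1]]]}}

```text
time: 11.5
tcp_pos: [0.5207, -0.4384, 0.0418]
eef_rot: [3.139, 0.11, 0.001]
force: [0.1, 0.3, -1.3]
gripper_width: 0.0106
finger_force: 60.6
```

{"fn": "drive_tool", "kwargs": {"deltas": [[[0,0,0,0,0,0.1,1],[0,0,0,0,0,0,1],[0,0,0,0,0,0,0.5],[0,0,0,0,0,0,0.5],[0,0,0,0,0,0,0.5],[0,0,0,0,0,-0.5,0.5],[0,0,0,0,0,-1,0.5],[0,0,0,0,0,-1,0.5],[0,0,0,0,0,-1,0.5],[0,0,0,0,0,-1,0.5]]]}}

```text
time: 12.75
tcp_pos: [0.5205, -0.4384, 0.1533]
eef_rot: [3.139, 0.109, 0.001]
force: [0.7, -0.2, 0.5]
gripper_width: 0.0427
finger_force: 0.0
```

{"fn": "drive_tool", "kwargs": {"deltas": [[[0,0,-0.04,0,0,-0.2,0.5],[0,0,-0.055,0,0,0,0.5],[0,0,-0.055,0,0,0,0.5],[0,0,-0.055,0,0,0,0.5],[0,0,-0.055,0,0,0,0.5],[0,0,-0.055,0,0,0,0.5],[0,0,-0.055,0,0,0,0.5],[0,0,-0.055,0,0,0,0.5],[0,0,-0.055,0,0,0,0.5],[0,0,-0.03,0,0,0,0.5]]]}}

```text
time: 14.0
tcp_pos: [0.5202, -0.4387, 0.1575]
eef_rot: [2.102, 2.333, -0.001]
force: [0.2, 0.5, -0.8]
gripper_width: 0.0428
finger_force: 0.0
```

```bash
python3 pl.py '[[649,0,140,5.1,0.65]]'
```

```text
14.0 [ 520.2 -438.7  157.5] [ 2.102e+00  2.333e+00 -1.000e-03] [ 0.31  0.69  0.66  1.23 -0.41  1.35  1.05]
[[[0.0,0.0,0.0,0.85,0.35,0.03,0.65],[0.0,0.0,0.0,0.85,0.35,0.03,0.65],[0.0,0.0,0.0,0.85,0.35,0.03,0.65],[0.0,0.0,0.0,0.85,0.35,0.03,0.65],[0.0,0.0,0.0,0.84,0.35,0.04,0.65],[0.0,0.0,0.0,0.85,0.35,0.03,0.65],[0.0,0.0,0.0,0.84,0.35,0.04,0.65],[0.0,0.0,0.0,0.85,0.35,0.03,0.65],[0.0,0.0,0.0,0.84,0.35,0.04,0.65],[0.0,0.0,0.0,0.85,0.34,0.03,0.65]]]
[[[0.0,0.0,0.0,0.84,0.35,0.04,0.65],[0.0,0.0,0.001,0.85,0.34,0.03,0.65],[0.0,0.0,0.0,0.85,0.34,0.04,0.65],[0.0,0.0,0.001,0.85,0.34,0.03,0.65],[0.0,0.0,0.0,0.85,0.34,0.04,0.65],[0.0,0.0,0.001,0.84,0.34,0.03,0.65],[0.0,0.0,0.0,0.85,0.34,0.04,0.65],[0.0,0.0,0.001,0.85,0.34,0.03,0.65],[0.0,0.0,0.0,0.85,0.33,0.04,0.65],[0.0,0.0,0.001,0.84,0.34,0.03,0.65]]]
```

{"fn": "drive_tool", "kwargs": {"deltas": [[[0,0,0,0.7,0.3,0.05,0.65],[0,0,0,0.95,0.39,0.05,0.65],[0,0,0,0.95,0.39,0.05,0.65],[0,0,0,0.95,0.39,0.05,0.65],[0,0,0,0.95,0.39,0.05,0.65],[0,0,0,0.95,0.39,0.05,0.65],[0,0,0,0.95,0.39,0.05,0.65],[0,0,0,0.95,0.39,0.05,0.65],[0,0,0,0.95,0.39,0.05,0.65],[0,0,0,0.95,0.39,0,0.65]]]}}

```text
time: 15.25
tcp_pos: [0.5923, -0.1957, 0.1453]
eef_rot: [-2.107, -2.33, -0.002]
force: [0.8, -0.0, 0.0]
gripper_width: 0.0302
finger_force: 0.0
```

{"fn": "drive_tool", "kwargs": {"deltas": [[[0,0,0,0.95,0.38,0,0.65],[0,0,0,0.95,0.38,0,0.65],[0,0,0,0.95,0.38,0,0.65],[0,0,0,0.95,0.38,0,0.65],[0,0,0,0.95,0.38,0,0.65],[0,0,0,0.95,0.38,0,0.65],[0,0,0,0.95,0.38,0,0.65],[0,0,0,0.6,0.3,0,0.65],[0,0,0.005,0.3,0.15,0,0.65],[0,0,0,0,0,0,0.65]]]}}

```text
time: 16.5
tcp_pos: [0.6502, -0.0025, 0.145]
eef_rot: [2.124, 2.314, -0.0]
force: [0.4, -0.1, -0.0]
gripper_width: 0.0299
finger_force: 0.0
```

```bash
python3 pl.py '[[649,0,140,5.1,0.65]]'; python3 - <<'E'
from rig import manip,capture
import cv2,pickle,numpy as np
from h import *
s=manip.observe(); c=capture("wrist"); t=capture("top")
pickle.dump((s,c),open("w3.pkl","wb"));pickle.dump(t,open("t3.pkl","wb"))
a=np.vstack([c["pixels"],t["pixels"][120:300]])
cv2.imwrite("pics/w3.png",a[...,::-1])
E
```

```text
16.5 [650.2  -2.5 145. ] [ 2.124  2.314 -0.   ] [-0.41  0.63  0.64  1.36 -0.37  1.27  0.33]
[[[0.0,0.0,-0.001,0.1,-0.04,0.2,0.65]]]
```

View pics/w3.png

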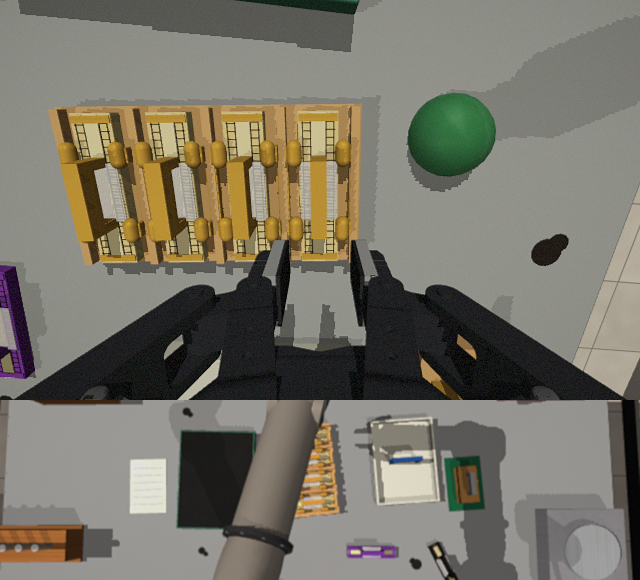

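The wrist view shows the rule1 bow at about (318,198), with its catches clear of the fingers. In the top view the case stands on the mat. The tray has been knocked, so its handle is now near (405,180).

```bash
cat > tray.py <<'E'
from h import *
def tray(t):
    I=t["pixels"]; H=cv2.cvtColor(I,cv2.COLOR_RGB2HSV).astype(int)
    m=((H[...,1]>100)&(H[...,0]>95)&(H[...,0]<125)); m[:140]=0; m[240:]=0; m[:,:355]=0; m[:,450:]=0
    print("handle",rect(t,m,.062))
    g=((I.min(2)>165)&(H[...,1]<60)); g[:125]=0; g[250:]=0; g[:,:345]=0; g[:,455:]=0
    g=cv2.morphologyEx(g.astype(np.uint8),cv2.MORPH_CLOSE,np.ones((15,15)))
    print("tray",rect(t,g,.025))
E
python3 - <<'E'
import pickle
from tray import *
s,c=pickle.load(open("w3.pkl","rb"))
print("r1",wpx(s,c,319.5,157,.062),wpx(s,c,317.5,239,.062))
tray(pickle.load(open("c0.pkl","rb"))["top"]); tray(pickle.load(open("t3.pkl","rb")))
E
```

```text
r1 [647.65311378  34.33876922  62.        ] [651.59747162 -29.21449151  62.        ]
handle ((552.4645385742188, -244.77102661132812), (10.317265510559082, 85.23652648925781), 3.6617777347564697)
tray ((553.2033081054688, -248.64093017578125), (230.42210388183594, 168.3494110107422), 3.6569864749908447)
handle ((580.7008666992188, -263.7019958496094), (11.460953712463379, 85.0696792602539), 2.195685625076294)
tray ((547.0247802734375, -270.0157470703125), (161.26588439941406, 169.93136596679688), 3.4161245822906494)
```

{"fn": "drive_tool", "kwargs": {"deltas": [[[0,0,0,0.2,0,0.6,0.65],[0,0,0,0,0,1,0.65],[0,0,0,0,0,1,0.65],[0,0,0,0,0,0.9,0.65],[0,0,0,0,0,0.5,0.65],[0,0,0,0,0,0.3,0.65],[0,0,0,0,0,0.1,0.65],[0,0,0,0,0,0,1],[0,0,0,0,0,0,1],[0,0,0,0,0,0,1]]], "squeeze": 80}}

```text
time: 17.85
tcp_pos: [0.65, 0.0021, 0.0356]
eef_rot: [2.124, 2.314, 0.001]
force: [0.8, 0.3, 0.1]
gripper_width: 0.0106
finger_force: 78.9
```

{"fn": "drive_tool", "kwargs": {"deltas": [[[0,0,0,0,0,0,1],[0,0,0,0,0,-0.1,1],[0,0,0,0,0,-0.15,1],[0,0,0,0,0,-0.15,1],[0,0,0,0,0,-0.15,1],[0,0,0,0,0,-0.2,1],[0,0,0,0,0,-0.5,1],[0,0,0,0,0,-1,1],[0,0,0,0,0,-1,1],[0,0,0,0,0,-0.7,1]]]}}

```text
time: 19.1
tcp_pos: [0.6511, 0.0018, 0.1367]
eef_rot: [2.123, 2.311, 0.004]
force: [0.4, 0.6, -0.6]
gripper_width: 0.0101
finger_force: 79.2
```

```bash
python3 - <<'E'
from rig import capture
import cv2,pickle
t=capture("top"); pickle.dump(t,open("t4.pkl","wb"))
cv2.imwrite("pics/t4.png",cv2.resize(t["pixels"][125:240,330:460,::-1],None,fx=5,fy=5,interpolation=cv2.INTER_CUBIC))
E
```

```text
(no output)
```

View pics/t4.png

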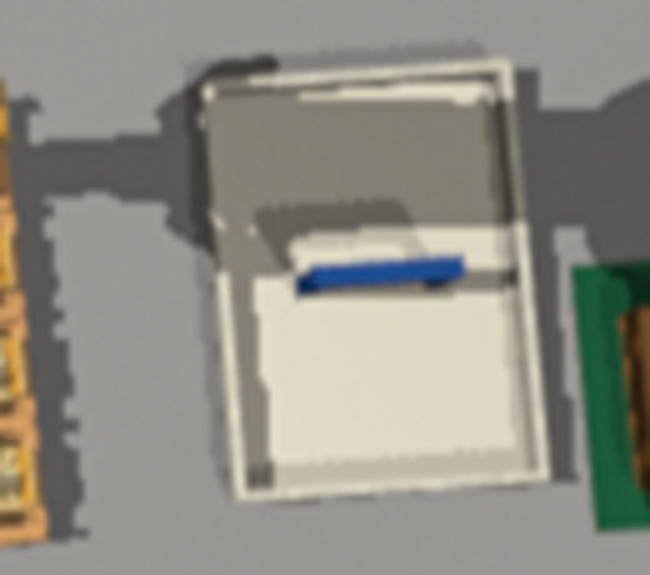

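The crop shows the knocked tray with rim corners at about (200,85), (512,60), (550,478) and (235,500). The rule is off the stand.

```bash
python3 - <<'E'
import pickle
from tray import *
c=pickle.load(open("t4.pkl","rb"))
def p(x,y,z): return px2w(c,330+(x+.5)/5-.5,125+(y+.5)/5-.5,z)[:2]*1000
r=cv2.minAreaRect(np.array([p(*q,.025) for q in [(200,85),(512,60),(550,478),(235,500)]],np.float32)); print(r)
tray(c)
th=np.radians(4.2)
C=np.array(r[0])+[2,-.0]
for x in(88,44,-44,-88): print(x,C+x*np.array([np.cos(th),np.sin(th)]))
E
python3 pl.py '[[670,-261,130,4.4,1]]'
```

```text
((582.6533203125, -267.7923889160156), (231.02432250976562, 172.79812622070312), 3.7190136909484863)
handle ((580.7008666992188, -263.7019958496094), (11.460953712463379, 85.0696792602539), 2.195685625076294)
tray ((536.4964599609375, -270.4892272949219), (140.52491760253906, 169.67910766601562), 3.734736919403076)
88 [ 672.41699431 -261.34742757]
44 [ 628.53515731 -264.56990824]
-44 [ 540.77148331 -271.01486959]
-88 [ 496.88964632 -274.23735026]
19.1 [652.3   1.6 138.8] [2.121 2.31  0.008] [-0.41  0.64  0.63  1.37 -0.38  1.25  0.33]
[[[0.0,0.0,0.0,-0.96,-0.02,0.03,1],[0.0,0.0,0.0,-0.96,-0.02,0.03,1],[0.0,0.0,0.0,-0.96,-0.02,0.03,1],[0.0,0.0,0.0,-0.96,-0.02,0.03,1],[0.0,0.0,0.0,-0.96,-0.02,0.03,1],[0.0,0.0,0.0,-0.95,-0.01,0.03,1],[0.0,0.0,0.001,-0.96,-0.02,0.04,1],[0.001,0.0,0.0,-0.95,-0.01,0.03,1],[0.0,0.0,0.001,-0.96,-0.01,0.04,1],[0.001,0.0,0.0,-0.95,-0.01,0.03,1]]]
[[[0.0,0.0,0.001,-0.96,-0.01,0.04,1]]]
```

{"fn": "drive_tool", "kwargs": {"deltas": [[[0,0,0,-0.5,0,0,1],[0,0,0,-1,0,0,1],[0,0,0,-1,0,0,1],[0,0,0,-1,0,0,1],[0,0,0,-1,0,0,1],[0,0,0,-1,0,0,1],[0,0,0,-1,0,0,1],[0,0,0,-1,0,0,1],[0,0,0,-1,0,0,1],[0,0,0.006,-1,-0.1,0,1]]]}}

```text
time: 20.4
tcp_pos: [0.6664, -0.2364, 0.1319]
eef_rot: [-2.147, -2.29, 0.003]
force: [-1.0, 0.1, -0.2]
gripper_width: 0.0109
finger_force: 79.2
```

{"fn": "drive_tool", "kwargs": {"deltas": [[[0,0,0,-0.7,-0.1,0,1],[0,0,0,-0.4,-0.04,0,1],[0,0,0,0,0,0,1]]]}}

```text
time: 20.78
tcp_pos: [0.6654, -0.2631, 0.1334]
eef_rot: [-2.147, -2.292, 0.001]
force: [0.8, 0.1, -0.3]
gripper_width: 0.0103
finger_force: 79.2
```

```bash
python3 pl.py '[[670.5,-262,60,4.4,1]]'; python3 - <<'E'
from rig import manip,capture
import cv2,pickle,numpy as np
from h import *
s=manip.observe(); c=capture("wrist")
pickle.dump((s,c),open("w4.pkl","wb"))
cv2.imwrite("pics/w4.png",c["pixels"][...,::-1])
E
```

```text
20.8 [ 665.4 -263.1  133.4] [-2.147e+00 -2.292e+00  1.000e-03] [ 0.04  0.78  0.63  1.13 -0.43  1.36  0.68]
[[[0.0,0.0,-0.001,0.01,0.05,0.73,1],[0.0,0.0,-0.001,0.01,0.05,0.74,1],[0.0,0.0,-0.001,0.01,0.05,0.73,1],[0.0,0.0,-0.001,0.0,0.06,0.74,1]]]
```

View pics/w4.png

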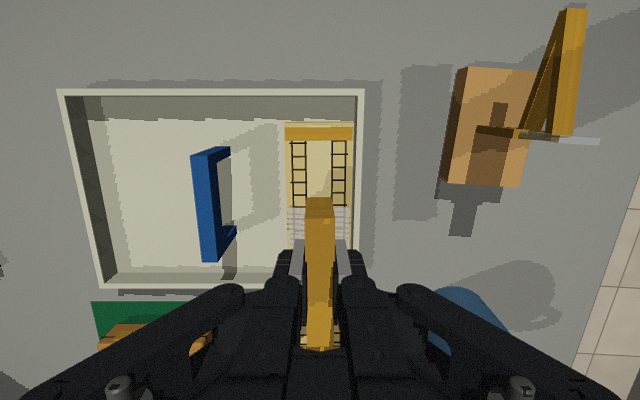

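The wrist view shows the held rule level over the +x side of the tray. The tray rim corners are at (57,90), (365,90) and (98,288), with the handle at (207,205).

```bash
python3 - <<'E'
import pickle
from h import *
s,c=pickle.load(open("w4.pkl","rb"))
for q in [(57,90),(365,90),(98,288)]: print(wpx(s,c,*q,.025))
print("handle",wpx(s,c,200,157,.062),wpx(s,c,211,262,.062))
E
```

```text
[ 462.73278094 -192.6095502    25.        ]
[ 694.65095663 -177.21271214   25.        ]
[ 471.83111618 -361.69211172   25.        ]
handle [ 582.12548766 -229.91222971   62.        ] [ 587.296008   -308.81085367   62.        ]
```

{"fn": "drive_tool", "kwargs": {"deltas": [[[0,0,0,0,0.22,0.5,1],[0,0,0,0,0,0.9,1],[0,0,0,0,0,0.9,1],[0,0,0,0,0,0.8,1],[0,0,0,0,0,0.6,1],[0,0,0,0,0,0.4,1],[0,0,0,0,0,0.2,1],[0,0,0,0,0,0.1,1],[0,0,0,0,0,0,1],[0,0,0,0,0,0,1]]]}}

```text
time: 22.08
tcp_pos: [0.6718, -0.2622, 0.0245]
eef_rot: [2.146, 2.293, 0.001]
force: [0.0, 0.1, -0.9]
gripper_width: 0.011
finger_force: 79.2
```

{"fn": "drive_tool", "kwargs": {"deltas": [[[0,0,0,0,0,0.08,1],[0,0,0,0,0,0,1],[0,0,0,0,0,0,0.65],[0,0,0,0,0,0,0.65],[0,0,0,0,0,-0.3,0.65],[0,0,0,0,0,-0.8,0.65],[0,0,0,0,0,-1,0.65],[0,0,0,0,0,-1,0.65],[0,0,0,0,0,-1,0.65],[0,0,0,0,0,-0.5,0.65]]]}}

```text
time: 23.32
tcp_pos: [0.6725, -0.2628, 0.1405]
eef_rot: [2.143, 2.291, 0.002]
force: [0.5, 0.2, -1.0]
gripper_width: 0.0298
finger_force: 0.0
```

```bash
python3 pl.py '[[590,-3,128,5.1,0.65]]'
```

```text
23.3 [ 672.5 -262.8  140.5] [2.143e+00 2.291e+00 2.000e-03] [ 0.04  0.78  0.63  1.1  -0.44  1.37  0.67]
[[[0.0,0.0,-0.001,0.88,-0.22,0.04,0.65],[0.0,0.0,-0.001,0.88,-0.21,0.04,0.65],[0.0,0.0,-0.001,0.88,-0.21,0.04,0.65],[0.0,0.0,0.0,0.89,-0.21,0.04,0.65],[0.0,0.0,-0.001,0.89,-0.21,0.04,0.65],[0.0,0.0,0.0,0.89,-0.21,0.04,0.65],[0.0,0.0,-0.001,0.88,-0.2,0.04,0.65],[0.0,0.0,0.0,0.89,-0.2,0.04,0.65],[0.0,0.0,-0.001,0.88,-0.2,0.04,0.65],[0.0,0.0,0.0,0.89,-0.2,0.03,0.65]]]
[[[0.001,0.0,-0.001,0.89,-0.2,0.04,0.65],[0.0,0.001,0.0,0.88,-0.2,0.03,0.65]]]
```

Totals: tx 10.6, ty -2.5, turn -0.006.

{"fn": "drive_tool", "kwargs": {"deltas": [[[0,0,0,0.8,-0.2,0,0.65],[0,0,-0.006,1,-0.23,0,0.65],[0,0,0,1,-0.23,0,0.65],[0,0,0,1,-0.23,0,0.65],[0,0,0,1,-0.23,0,0.65],[0,0,0,1,-0.23,0,0.65],[0,0,0,1,-0.23,0,0.65],[0,0,0,1,-0.23,0,0.65],[0,0,0,1,-0.23,0.1,0.65],[0,0,0,1,-0.23,0.1,0.65]]]}}

```text
time: 24.58
tcp_pos: [0.5945, -0.0216, 0.1322]
eef_rot: [2.125, 2.314, 0.001]
force: [0.1, 0.1, -0.6]
gripper_width: 0.03
finger_force: 0.0
```

{"fn": "drive_tool", "kwargs": {"deltas": [[[0,0,0,0.6,-0.2,0.2,0.65],[0,0,0,0.2,0,0.2,0.65],[0,0,0,0,0,0,0.65]]]}}

```text
time: 24.95
tcp_pos: [0.5879, -0.0034, 0.1213]
eef_rot: [-2.125, -2.314, 0.002]
force: [-0.7, -0.8, 0.1]
gripper_width: 0.03
finger_force: 0.0
```

```bash
python3 pl.py '[[590,-3,35,5.1,0.65]]'; python3 - <<'E'
from rig import capture
from tray import *
tray(capture("top"))
E
```

```text
24.9 [587.9  -3.4 121.3] [-2.125e+00 -2.314e+00  2.000e-03] [-0.47  0.53  0.65  1.58 -0.34  1.15  0.34]
[[[0.0,0.0,0.0,0.0,0.02,0.86,0.65],[0.0,0.0,0.0,0.0,0.02,0.86,0.65],[0.0,0.0,-0.001,0.01,0.02,0.87,0.65],[0.0,0.0,0.0,0.0,0.03,0.86,0.65]]]
handle ((580.7554931640625, -262.54742431640625), (11.3175687789917, 82.7470932006836), 2.091425895690918)
tray ((507.18023681640625, -272.51318359375), (81.42085266113281, 169.69381713867188), 3.4161245822906494)
```

{"fn": "drive_tool", "kwargs": {"deltas": [[[0,0,0,0,0.08,0.6,0.65],[0,0,0,0,0,1,0.65],[0,0,0,0,0,0.9,0.65],[0,0,0,0,0,0.5,0.65],[0,0,0,0,0,0.3,0.65],[0,0,0,0,0,0.14,0.65],[0,0,0,0,0,0,0.65],[0,0,0,0,0,0,1],[0,0,0,0,0,0,1],[0,0,0,0,0,0,1]]]}}

```text
time: 26.25
tcp_pos: [0.5903, -0.0028, 0.0364]
eef_rot: [2.124, 2.314, 0.001]
force: [-1.1, -0.4, 2.4]
gripper_width: 0.0104
finger_force: 78.1
```

{"fn": "drive_tool", "kwargs": {"deltas": [[[0,0,0,0,0,0,1],[0,0,0,0,0,-0.1,1],[0,0,0,0,0,-0.15,1],[0,0,0,0,0,-0.15,1],[0,0,0,0,0,-0.15,1],[0,0,0,0,0,-0.2,1],[0,0,0,0,0,-0.5,1],[0,0,0,0,0,-1,1],[0,0,0,0,0,-1,1],[0,0,0,0,0,-0.7,1]]]}}

```text
time: 27.5
tcp_pos: [0.5913, -0.0032, 0.1372]
eef_rot: [2.124, 2.312, 0.004]
force: [-0.1, 0.1, -0.2]
gripper_width: 0.0103
finger_force: 79.2
```

```bash
python3 pl.py '[[627.4,-265.5,130,3.9,1]]'; python3 - <<'E'
from rig import capture
from tray import *
tray(capture("top"))
E
```

```text
27.5 [591.3  -3.2 137.2] [2.124 2.312 0.004] [-0.47  0.52  0.65  1.56 -0.33  1.18  0.33]
[[[0.0,0.0,0.0,-0.88,0.05,0.02,1],[0.0,0.0,0.0,-0.88,0.05,0.02,1],[0.0,0.0,0.001,-0.88,0.05,0.03,1],[0.0,0.0,0.0,-0.88,0.05,0.02,1],[0.0,0.0,0.001,-0.88,0.05,0.03,1],[0.0,0.0,0.0,-0.88,0.05,0.02,1],[0.0,0.0,0.001,-0.88,0.05,0.03,1],[0.0,0.0,0.0,-0.88,0.05,0.02,1],[0.0,0.0,0.001,-0.88,0.05,0.03,1],[0.0,0.0,0.0,-0.88,0.06,0.02,1]]]
[[[0.001,0.0,0.001,-0.89,0.05,0.03,1],[0.0,0.0,0.0,-0.88,0.06,0.02,1]]]
handle ((580.7554931640625, -262.54742431640625), (11.3175687789917, 82.7470932006836), 2.091425895690918)
tray ((508.01690673828125, -272.46319580078125), (83.4463119506836, 169.69383239746094), 3.4161360263824463)
```

{"fn": "drive_tool", "kwargs": {"deltas": [[[0,0,0,-0.5,0.06,0,1],[0,0,0.005,-1,0.06,0,1],[0,0,0,-1,0.06,0,1],[0,0,0,-1,0.06,0,1],[0,0,0,-1,0.06,0,1],[0,0,0,-1,0.06,0,1],[0,0,0,-1,0.06,0,1],[0,0,0,-1,0.06,0,1],[0,0,0,-1,0.06,0,1],[0,0,0,-1,0.06,0,1]]]}}

```text
time: 28.8
tcp_pos: [0.621, -0.2403, 0.1328]
eef_rot: [-2.143, -2.294, 0.003]
force: [0.2, -0.4, -0.1]
gripper_width: 0.0104
finger_force: 79.2
```

{"fn": "drive_tool", "kwargs": {"deltas": [[[0,0,0,-0.7,0,0,1],[0,0,0,-0.37,0,0,1],[0,0,0,0,0,0,1]]]}}

```text
time: 29.18
tcp_pos: [0.6236, -0.2658, 0.1341]
eef_rot: [-2.143, -2.296, 0.001]
force: [-0.3, 0.5, -0.2]
gripper_width: 0.0107
finger_force: 79.2
```

```bash
python3 pl.py '[[628,-265.5,23,3.9,1]]'
```

```text
29.2 [ 623.6 -265.8  134.1] [-2.143e+00 -2.296e+00  1.000e-03] [ 0.01  0.7   0.65  1.27 -0.42  1.3   0.72]
[[[0.0,0.0,0.0,0.0,0.04,0.89,1],[0.0,0.0,0.0,0.0,0.03,0.89,1],[0.0,0.0,0.0,0.0,0.04,0.89,1],[0.0,0.0,0.0,0.0,0.03,0.89,1],[0.0,0.0,0.0,0.0,0.04,0.89,1]]]
```

{"fn": "drive_tool", "kwargs": {"deltas": [[[0,0,0,0,0.16,0.5,1],[0,0,0,0,0,0.9,1],[0,0,0,0,0,0.9,1],[0,0,0,0,0,0.8,1],[0,0,0,0,0,0.6,1],[0,0,0,0,0,0.4,1],[0,0,0,0,0,0.2,1],[0,0,0,0,0,0.12,1],[0,0,0,0,0,0,1],[0,0,0,0,0,0,1]]]}}

```text
time: 30.42
tcp_pos: [0.6284, -0.2652, 0.0247]
eef_rot: [2.142, 2.297, 0.001]
force: [0.9, -0.4, -0.6]
gripper_width: 0.0105
finger_force: 79.2
```

{"fn": "drive_tool", "kwargs": {"deltas": [[[0,0,0,0,0,0.08,1],[0,0,0,0,0,0,1],[0,0,0,0,0,0,0.65],[0,0,0,0,0,0,0.65],[0,0,0,0,0,-0.3,0.65],[0,0,0,0,0,-0.8,0.65],[0,0,0,0,0,-1,0.65],[0,0,0,0,0,-1,0.65],[0,0,0,0,0,-1,0.65],[0,0,0,0,0,-0.5,0.65]]]}}

```text
time: 31.68
tcp_pos: [0.6291, -0.2659, 0.1405]
eef_rot: [2.14, 2.294, 0.002]
force: [-0.3, -0.4, 0.5]
gripper_width: 0.0299
finger_force: 0.0
```

```bash
python3 pl.py '[[531,-8,120,5.1,0.65]]'
```

```text
31.7 [ 629.1 -265.9  140.5] [2.140e+00 2.294e+00 2.000e-03] [ 0.01  0.7   0.65  1.25 -0.42  1.31  0.72]
[[[0.0,0.0,-0.001,0.88,-0.27,0.07,0.65],[0.0,0.0,0.0,0.88,-0.26,0.06,0.65],[0.0,0.0,-0.001,0.88,-0.26,0.07,0.65],[0.0,0.0,0.0,0.88,-0.26,0.06,0.65],[0.0,0.0,-0.001,0.88,-0.26,0.07,0.65],[0.0,0.0,0.0,0.88,-0.26,0.06,0.65],[0.0,0.0,-0.001,0.88,-0.26,0.07,0.65],[0.0,0.0,0.0,0.89,-0.26,0.06,0.65],[0.0,0.0,-0.001,0.89,-0.26,0.07,0.65],[0.0,0.0,0.0,0.88,-0.25,0.06,0.65]]]
[[[0.001,0.0,-0.001,0.89,-0.25,0.07,0.65],[0.0,0.001,0.0,0.89,-0.25,0.06,0.65]]]
```

{"fn": "drive_tool", "kwargs": {"deltas": [[[0,0,0,0.8,-0.2,0,0.65],[0,0,-0.006,1,-0.28,0,0.65],[0,0,0,1,-0.28,0,0.65],[0,0,0,1,-0.28,0,0.65],[0,0,0,1,-0.28,0,0.65],[0,0,0,1,-0.28,0,0.65],[0,0,0,1,-0.28,0,0.65],[0,0,0,1,-0.28,0,0.65],[0,0,0,1,-0.28,0.1,0.65],[0,0,0,1,-0.28,0.1,0.65]]]}}

```text
time: 32.92
tcp_pos: [0.5391, -0.0259, 0.1324]
eef_rot: [2.121, 2.317, 0.001]
force: [0.6, -0.1, 0.5]
gripper_width: 0.0298
finger_force: 0.0
```

{"fn": "drive_tool", "kwargs": {"deltas": [[[0,0,0,0.6,-0.2,0.2,0.65],[0,0,0,0.2,-0.1,0.2,0.65],[0,0,0,0,0,0,0.65]]]}}

```text
time: 33.3
tcp_pos: [0.5298, -0.0079, 0.1216]
eef_rot: [-2.121, -2.317, 0.002]
force: [-0.4, -1.1, -0.3]
gripper_width: 0.0302
finger_force: 0.0
```

```bash
python3 pl.py '[[530.5,-8,35,5.1,0.65]]'; python3 - <<'E'
from rig import capture,manip
from tray import *
import pickle
t=capture("top"); tray(t); s=manip.observe(); c=capture("wrist"); pickle.dump((s,c),open("w5.pkl","wb"))
a=np.vstack([cv2.resize(c["pixels"][90:290],(600,188)),cv2.resize(t["pixels"][125:245,330:500],None,fx=3.5294,fy=3.3)])
cv2.imwrite("pics/w5.png",a[...,::-1])
E
```

```text
33.3 [529.8  -7.9 121.6] [-2.121e+00 -2.317e+00  2.000e-03] [-0.52  0.41  0.67  1.75 -0.29  1.08  0.33]
[[[0.0,0.0,0.0,0.0,0.01,0.87,0.65],[0.0,0.0,0.0,0.0,0.01,0.86,0.65],[0.0,0.0,0.0,0.0,0.01,0.87,0.65],[0.0,0.0,0.0,-0.01,0.0,0.86,0.65]]]
handle ((580.7008666992188, -263.7019958496094), (11.460953712463379, 85.0696792602539), 2.195685625076294)
tray ((627.4555053710938, -264.7627258300781), (141.30853271484375, 169.4765625), 3.5741896629333496)
```

View pics/w5.png

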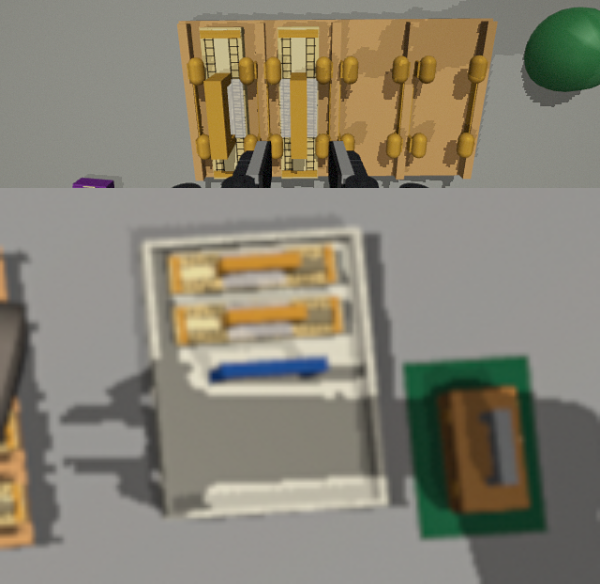

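Two rules lie flat in the tray, the case stands wholly on the mat, and two rules remain in the stand with the gripper centred on rule3.

{"fn": "drive_tool", "kwargs": {"deltas": [[[0,0,0,0,0.04,0.6,0.65],[0,0,0,0,0,1,0.65],[0,0,0,0,0,0.9,0.65],[0,0,0,0,0,0.5,0.65],[0,0,0,0,0,0.3,0.65],[0,0,0,0,0,0.16,0.65],[0,0,0,0,0,0,0.65],[0,0,0,0,0,0,1],[0,0,0,0,0,0,1],[0,0,0,0,0,0,1]]]}}

```text
time: 34.65
tcp_pos: [0.531, -0.0073, 0.036]
eef_rot: [-2.121, -2.317, -0.0]
force: [-2.2, 0.7, 3.3]
gripper_width: 0.0108
finger_force: 78.4
```

{"fn": "drive_tool", "kwargs": {"deltas": [[[0,0,0,0,0,0,1],[0,0,0,0,0,-0.1,1],[0,0,0,0,0,-0.15,1],[0,0,0,0,0,-0.15,1],[0,0,0,0,0,-0.15,1],[0,0,0,0,0,-0.2,1],[0,0,0,0,0,-0.5,1],[0,0,0,0,0,-1,1],[0,0,0,0,0,-1,1],[0,0,0,0,0,-0.7,1]]]}}

```text
time: 35.9
tcp_pos: [0.5329, -0.0076, 0.1369]
eef_rot: [2.119, 2.315, 0.005]
force: [-0.2, 0.1, -0.8]
gripper_width: 0.0101
finger_force: 79.3
```

```bash
python3 pl.py '[[540,-271,130,3.9,1]]'
```

```text
35.9 [532.9  -7.6 136.9] [2.119 2.315 0.005] [-0.53  0.4   0.68  1.73 -0.28  1.11  0.32]
[[[0.0,0.0,0.001,-0.96,-0.06,0.03,1],[0.0,0.0,0.001,-0.96,-0.06,0.02,1],[0.0,0.0,0.0,-0.96,-0.05,0.03,1],[0.0,0.0,0.001,-0.96,-0.05,0.02,1],[0.0,0.0,0.0,-0.95,-0.05,0.03,1],[0.0,0.0,0.001,-0.96,-0.05,0.02,1],[0.0,0.0,0.0,-0.96,-0.05,0.03,1],[0.0,0.0,0.001,-0.95,-0.05,0.02,1],[0.0,0.0,0.0,-0.96,-0.04,0.03,1],[0.001,0.0,0.001,-0.95,-0.04,0.02,1]]]
[[[0.0,0.0,0.0,-0.96,-0.04,0.03,1]]]
```

{"fn": "drive_tool", "kwargs": {"deltas": [[[0,0,0,-0.5,-0.04,0,1],[0,0,0.007,-1,-0.04,0,1],[0,0,0,-1,-0.04,0,1],[0,0,0,-1,-0.04,0,1],[0,0,0,-1,-0.04,0,1],[0,0,0,-1,-0.04,0,1],[0,0,0,-1,-0.04,0,1],[0,0,0,-1,-0.04,0,1],[0,0,0,-1,-0.04,0,1],[0,0,0,-1,-0.04,0,1]]]}}

```text
time: 37.15
tcp_pos: [0.5367, -0.2466, 0.1331]
eef_rot: [-2.147, -2.292, 0.002]
force: [0.4, 0.2, -0.2]
gripper_width: 0.0106
finger_force: 79.4
```

{"fn": "drive_tool", "kwargs": {"deltas": [[[0,0,0,-0.7,0,0,1],[0,0,0,-0.37,0,0,1],[0,0,0,0,0,0,1]]]}}

```text
time: 37.52
tcp_pos: [0.5394, -0.272, 0.134]
eef_rot: [-2.147, -2.293, 0.0]
force: [0.4, 0.9, -1.2]
gripper_width: 0.0106
finger_force: 79.4
```

```bash
python3 pl.py '[[540,-271.5,23,3.9,1]]'
```

```text
37.5 [ 539.4 -272.   134. ] [-2.147 -2.293  0.   ] [-0.02  0.56  0.7   1.52 -0.37  1.2   0.8 ]
[[[0.0,0.0,0.0,0.0,0.01,0.89,1],[0.0,0.0,0.0,0.0,0.0,0.89,1],[0.0,0.0,0.0,0.01,0.01,0.89,1],[0.0,0.0,0.0,0.0,0.0,0.88,1],[0.0,0.0,-0.001,0.01,0.01,0.89,1]]]
```

{"fn": "drive_tool", "kwargs": {"deltas": [[[0,0,0,0,0,0.5,1],[0,0,0,0,0,0.9,1],[0,0,0,0,0,0.9,1],[0,0,0,0,0,0.8,1],[0,0,0,0,0,0.6,1],[0,0,0,0,0,0.4,1],[0,0,0,0,0,0.2,1],[0,0,0,0,0,0.12,1],[0,0,0,0,0,0,1],[0,0,0,0,0,0,1]]]}}

```text
time: 38.78
tcp_pos: [0.54, -0.2719, 0.0243]
eef_rot: [2.146, 2.293, 0.001]
force: [0.1, -0.1, -1.0]
gripper_width: 0.0104
finger_force: 79.4
```

{"fn": "drive_tool", "kwargs": {"deltas": [[[0,0,0,0,0,0.08,1],[0,0,0,0,0,0,1],[0,0,0,0,0,0,0.65],[0,0,0,0,0,0,0.65],[0,0,0,0,0,-0.3,0.65],[0,0,0,0,0,-0.8,0.65],[0,0,0,0,0,-1,0.65],[0,0,0,0,0,-1,0.65],[0,0,0,0,0,-1,0.65],[0,0,0,0,0,-0.5,0.65]]]}}

```text
time: 40.02
tcp_pos: [0.5406, -0.2726, 0.1398]
eef_rot: [2.144, 2.291, 0.002]
force: [1.0, -0.1, -0.4]
gripper_width: 0.0299
finger_force: 0.0
```

```bash
python3 pl.py '[[471,-13.5,120,5.1,0.65]]'
```

```text
40.0 [ 540.6 -272.6  139.8] [2.144e+00 2.291e+00 2.000e-03] [-0.02  0.55  0.7   1.51 -0.37  1.21  0.8 ]
[[[0.0,0.0,-0.001,0.88,-0.17,0.06,0.65],[0.0,0.0,-0.001,0.88,-0.17,0.06,0.65],[0.0,0.0,-0.001,0.88,-0.17,0.06,0.65],[0.0,0.0,0.0,0.88,-0.17,0.06,0.65],[0.0,0.0,-0.001,0.88,-0.17,0.07,0.65],[0.0,0.0,0.0,0.88,-0.16,0.06,0.65],[0.0,0.0,-0.001,0.88,-0.16,0.07,0.65],[0.0,0.0,0.0,0.88,-0.16,0.06,0.65],[0.0,0.0,-0.001,0.88,-0.16,0.07,0.65],[0.0,0.0,0.0,0.88,-0.16,0.06,0.65]]]
[[[0.001,0.0,-0.001,0.88,-0.16,0.07,0.65],[0.0,0.001,0.0,0.87,-0.16,0.06,0.65]]]
```

Totals: tx 10.55, ty -1.95, turn -0.007.

{"fn": "drive_tool", "kwargs": {"deltas": [[[0,0,0,0.8,-0.15,0,0.65],[0,0,-0.007,1,-0.18,0,0.65],[0,0,0,1,-0.18,0,0.65],[0,0,0,1,-0.18,0,0.65],[0,0,0,1,-0.18,0,0.65],[0,0,0,1,-0.18,0,0.65],[0,0,0,1,-0.18,0,0.65],[0,0,0,1,-0.18,0,0.65],[0,0,0,1,-0.18,0.1,0.65],[0,0,0,1,-0.18,0.1,0.65]]]}}

```text
time: 41.28
tcp_pos: [0.4746, -0.0305, 0.1321]
eef_rot: [2.121, 2.317, 0.001]
force: [0.5, 0.3, -0.5]
gripper_width: 0.0299
finger_force: 0.0
```

{"fn": "drive_tool", "kwargs": {"deltas": [[[0,0,0,0.6,-0.1,0.2,0.65],[0,0,0,0.15,0,0.2,0.65],[0,0,0,0,0,0,0.65]]]}}

```text
time: 41.65
tcp_pos: [0.4705, -0.0135, 0.1214]
eef_rot: [2.121, 2.317, -0.002]
force: [-0.1, -0.1, -0.2]
gripper_width: 0.0296
finger_force: 0.0
```

```bash
python3 pl.py '[[471,-13.5,35,5.1,0.65]]'; python3 - <<'E'
from rig import capture,manip
from tray import *
import pickle
t=capture("top"); tray(t); s=manip.observe(); c=capture("wrist"); pickle.dump((s,c),open("w6.pkl","wb"))
a=np.vstack([cv2.resize(c["pixels"][90:290],(600,188)),cv2.resize(t["pixels"][125:245,330:500],None,fx=3.5294,fy=3.3)])
cv2.imwrite("pics/w6.png",a[...,::-1])
E
```

```text
41.6 [470.5 -13.5 121.4] [ 2.121e+00  2.317e+00 -2.000e-03] [-0.58  0.29  0.69  1.9  -0.21  1.02  0.29]
[[[0.0,0.0,0.0,0.0,0.01,0.86,0.65],[0.0,0.0,0.0,0.0,0.0,0.87,0.65],[0.0,0.0,0.0,0.0,0.01,0.86,0.65],[0.0,0.0,0.0,0.0,0.0,0.87,0.65]]]
handle ((580.0534057617188, -263.5462646484375), (11.956649780273438, 85.38418579101562), 3.8005242347717285)
tray ((598.6963500976562, -266.5591125488281), (198.56138610839844, 169.4765625), 3.5741894245147705)
```

View pics/w6.png

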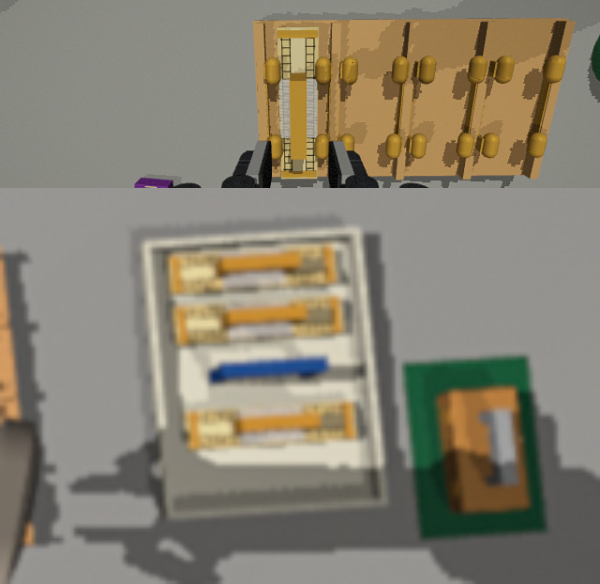

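Three rules are flat in the tray and rule4 is centred under the gripper.

{"fn": "drive_tool", "kwargs": {"deltas": [[[0,0,0,0,0.02,0.6,0.65],[0,0,0,0,0,1,0.65],[0,0,0,0,0,0.9,0.65],[0,0,0,0,0,0.5,0.65],[0,0,0,0,0,0.3,0.65],[0,0,0,0,0,0.16,0.65],[0,0,0,0,0,0,0.65],[0,0,0,0,0,0,1],[0,0,0,0,0,0,1],[0,0,0,0,0,0,1]]]}}

```text
time: 43.0
tcp_pos: [0.4711, -0.0127, 0.0357]
eef_rot: [-2.121, -2.318, -0.0]
force: [-2.3, 0.6, 4.0]
gripper_width: 0.0105
finger_force: 78.5
```

{"fn": "drive_tool", "kwargs": {"deltas": [[[0,0,0,0,0,0,1],[0,0,0,0,0,-0.1,1],[0,0,0,0,0,-0.15,1],[0,0,0,0,0,-0.15,1],[0,0,0,0,0,-0.15,1],[0,0,0,0,0,-0.2,1],[0,0,0,0,0,-0.5,1],[0,0,0,0,0,-1,1],[0,0,0,0,0,-1,1],[0,0,0,0,0,-0.7,1]]]}}

```text
time: 44.25
tcp_pos: [0.473, -0.013, 0.1367]
eef_rot: [2.12, 2.314, 0.006]
force: [0.2, -0.6, -0.9]
gripper_width: 0.0107
finger_force: 79.3
```

```bash
python3 pl.py '[[495.7,-274.5,130,3.9,1]]'
```

```text
44.2 [473.  -13.  136.7] [2.12  2.314 0.006] [-0.59  0.27  0.7   1.88 -0.2   1.05  0.28]
[[[0.0,0.0,0.001,-0.95,0.0,0.02,1],[0.0,0.0,0.001,-0.95,0.0,0.02,1],[0.0,0.0,0.0,-0.96,0.0,0.03,1],[0.0,0.0,0.001,-0.95,0.01,0.02,1],[0.0,0.0,0.0,-0.96,0.01,0.03,1],[0.0,0.0,0.001,-0.95,0.01,0.02,1],[0.0,0.0,0.0,-0.96,0.01,0.03,1],[0.0,0.0,0.001,-0.95,0.01,0.02,1],[0.001,0.0,0.0,-0.96,0.01,0.03,1],[0.0,0.0,0.001,-0.95,0.01,0.02,1]]]
[[[0.001,0.0,0.0,-0.96,0.02,0.03,1]]]
```

{"fn": "drive_tool", "kwargs": {"deltas": [[[0,0,0,-0.5,0.02,0,1],[0,0,0.006,-1,0.02,0,1],[0,0,0,-1,0.02,0,1],[0,0,0,-1,0.02,0,1],[0,0,0,-1,0.02,0,1],[0,0,0,-1,0.02,0,1],[0,0,0,-1,0.02,0,1],[0,0,0,-1,0.02,0,1],[0,0,0,-1,0.02,0,1],[0,0,0,-1,0.02,0,1]]]}}

```text
time: 45.5
tcp_pos: [0.4929, -0.2512, 0.1335]
eef_rot: [2.144, 2.296, -0.001]
force: [-1.1, -0.3, -0.8]
gripper_width: 0.0107
finger_force: 79.4
```

{"fn": "drive_tool", "kwargs": {"deltas": [[[0,0,0,-0.7,0,0,1],[0,0,0,-0.33,0,0,1],[0,0,0,0,0,0,1]]]}}

```text
time: 45.88
tcp_pos: [0.495, -0.2752, 0.1339]
eef_rot: [-2.143, -2.296, 0.0]
force: [-0.5, -0.4, -1.4]
gripper_width: 0.0105
finger_force: 79.4
```

```bash
python3 pl.py '[[495.7,-274.5,23,3.9,1]]'
```

```text
45.9 [ 495.  -275.2  133.9] [-2.143 -2.296  0.   ] [-0.04  0.49  0.73  1.63 -0.35  1.16  0.85]
[[[0.0,0.0,0.0,0.01,0.01,0.89,1],[0.0,0.0,0.0,0.0,0.01,0.89,1],[0.0,0.0,0.0,0.01,0.0,0.88,1],[0.0,0.0,0.0,0.0,0.01,0.89,1],[0.0,0.0,0.0,0.01,0.0,0.88,1]]]
```

{"fn": "drive_tool", "kwargs": {"deltas": [[[0,0,0,0,0,0.5,1],[0,0,0,0,0,0.9,1],[0,0,0,0,0,0.9,1],[0,0,0,0,0,0.8,1],[0,0,0,0,0,0.6,1],[0,0,0,0,0,0.4,1],[0,0,0,0,0,0.2,1],[0,0,0,0,0,0.12,1],[0,0,0,0,0,0,1],[0,0,0,0,0,0,1]]]}}

```text
time: 47.12
tcp_pos: [0.4956, -0.2752, 0.024]
eef_rot: [2.142, 2.297, 0.001]
force: [-1.0, 0.1, -1.6]
gripper_width: 0.011
finger_force: 79.4
```

{"fn": "drive_tool", "kwargs": {"deltas": [[[0,0,0,0,0,0.08,1],[0,0,0,0,0,0,1],[0,0,0,0,0,0,0.65],[0,0,0,0,0,0,0.65],[0,0,0,0,0,-0.3,0.65],[0,0,0,0,0,-0.8,0.65],[0,0,0,0,0,-1,0.65],[0,0,0,0,0,-1,0.65],[0,0,0,0,0,-1,0.65],[0,0,0,0,0,-1,0.65]]]}}

```text
time: 48.38
tcp_pos: [0.4952, -0.275, 0.1503]
eef_rot: [2.143, 2.297, 0.0]
force: [-0.9, 0.1, 0.4]
gripper_width: 0.0301
finger_force: 0.0
```

{"fn": "drive_tool", "kwargs": {"deltas": [[[0,0,0,0.05,0.9,-0.5,0.65],[0,0,0,0,0.9,0,0.65],[0,0,0,0,0.9,0,0.65],[0,0,0,0,0.8,0,0.65],[0,0,0,0,0,0,0.65],[0,0,0,0,0,0,0.65]]]}}

```text
time: 49.12
tcp_pos: [0.5814, -0.2681, 0.1616]
eef_rot: [-2.143, -2.296, 0.002]
force: [-0.0, -0.3, -0.2]
gripper_width: 0.0296
finger_force: 0.0
```

```bash
python3 pl.py '[[584,-268,34,3.9,0.65]]'; python3 - <<'E'
from rig import capture,manip
from tray import *
import pickle
s=manip.observe(); c=capture("wrist"); pickle.dump((s,c),open("w7.pkl","wb"))
cv2.imwrite("pics/w7.png",c["pixels"][...,::-1])
E
```

```text
49.1 [ 581.4 -268.1  161.6] [-2.143e+00 -2.296e+00  2.000e-03] [-0.03  0.62  0.71  1.37 -0.4   1.3   0.76]
[[[0.0,0.0,0.0,0.0,0.02,0.85,0.65],[0.0,0.0,0.0,0.0,0.02,0.85,0.65],[0.0,0.0,0.0,0.0,0.02,0.85,0.65],[0.0,0.0,0.0,0.0,0.02,0.85,0.65],[0.0,0.0,0.0,0.0,0.02,0.85,0.65],[0.0,0.0,0.0,0.0,0.01,0.86,0.65]]]
```

View pics/w7.png

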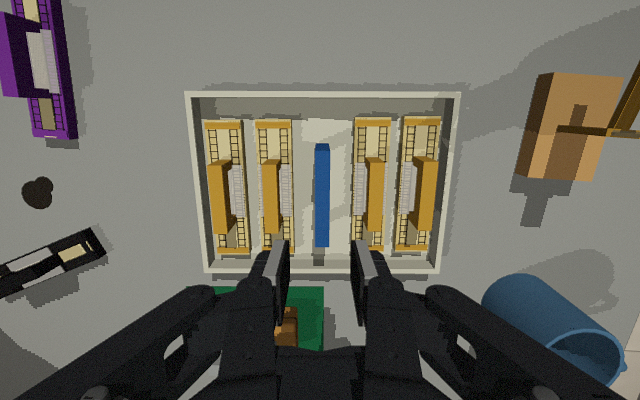

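All four rules lie flat in the tray, with the handle at (322, 143–248).

```bash
python3 - <<'E'
import pickle
from h import *
s,c=pickle.load(open("w7.pkl","rb"))
print(wpx(s,c,322.5,144,.062),wpx(s,c,322.5,247,.062))
P=[wpx(s,c,*q,.025)[:2] for q in [(185,92),(461,92),(437,273),(206,273)]]; print(np.round(P,1),np.mean(P,0))
E
```

```text
[ 581.06425131 -223.65748461   62.        ] [ 587.23382718 -308.92484522   62.        ]
[[ 463.2 -192.5]
 [ 694.5 -176.4]
 [ 703.8 -345.9]
 [ 475.7 -361.9]] [ 584.31548559 -269.18757569]
```

{"fn": "drive_tool", "kwargs": {"deltas": [[[0,0,0,0,0.1,0.6,0.65],[0,0,0,0,0,1,0.65],[0,0,0,0,0,1,0.65],[0,0,0,0,0,1,0.65],[0,0,0,0,0,0.8,0.65],[0,0,0,0,0,0.4,0.65],[0,0,0,0,0,0.25,0.65],[0,0,0,0,0,0,1],[0,0,0,0,0,0,1],[0,0,0,0,0,0,1]]], "squeeze": 110}}

```text
time: 50.42
tcp_pos: [0.5846, -0.2676, 0.0356]
eef_rot: [-2.143, -2.297, 0.0]
force: [-2.0, 1.0, -1.2]
gripper_width: 0.0098
finger_force: 107.6
```

{"fn": "drive_tool", "kwargs": {"deltas": [[[0,0,0,0,0,0,1],[0,0,0,0,0,-0.1,1],[0,0,0,0,0,-0.2,1],[0,0,0,0,0,-0.3,1],[0,0,0,0,0,-0.4,1],[0,0,0,0,0,-0.4,1],[0,0,0,0,0,-0.3,1],[0,0,0,0,0,-0.1,1],[0,0,0,0,0,0,1],[0,0,0,0,0,0,1]]]}}

```text
time: 51.68
tcp_pos: [0.5846, -0.2671, 0.0798]
eef_rot: [-2.142, -2.297, 0.0]
force: [-0.4, 0.7, -7.1]
gripper_width: 0.0102
finger_force: 107.3
```

```bash
python3 - <<'E'
from rig import capture,manip
from tray import *
t=capture("scene"); c=capture("wrist")
a=np.vstack([cv2.resize(c["pixels"][60:300],(640,240)),cv2.resize(t["pixels"][150:260,150:310],(524,360))[:, :].copy() if 0 else cv2.copyMakeBorder(cv2.resize(t["pixels"][150:260,150:310],(524,360)),0,0,0,116,0)])
cv2.imwrite("pics/w8.png",a[...,::-1])
E
python3 pl.py '[[536,250,150,-1.1,1]]' | head -1
```

```text
51.8 [ 584.6 -267.1   79.8] [-2.142 -2.297  0.   ] [-0.01  0.69  0.67  1.46 -0.45  1.15  0.8 ]
```

View pics/w8.png

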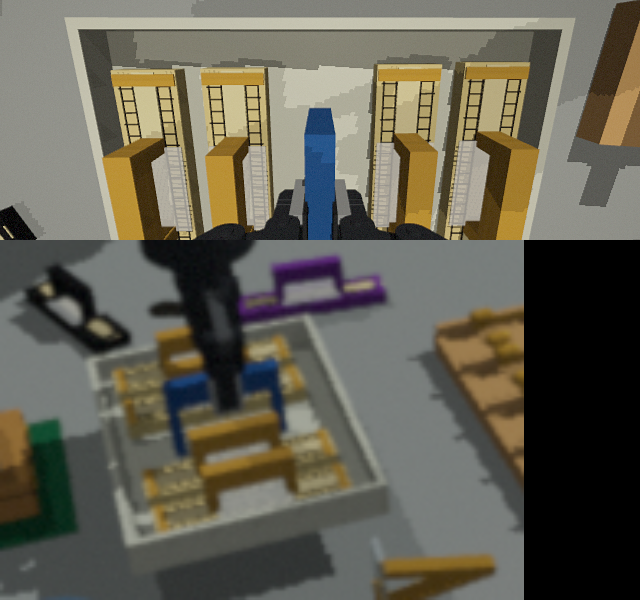

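The tray hangs level, with a load of about 7 N. I'll raise it and carry it over.

{"fn": "drive_tool", "kwargs": {"deltas": [[[0,0,0,0,0,-0.3,1],[0,0,0,0,0,-0.4,1],[0,0,0,0.1,0,-0.4,1],[0,0,0,0.3,0,-0.2,1],[0,0,0,0.5,0,0,1],[0,0,0,0.7,0,0,1],[0,0,0,0.8,-0.02,0,1],[0,0,0,0.8,-0.02,0,1],[0,0,0,0.8,-0.02,0,1],[0,0,0,0.8,-0.02,0,1]]]}}

```text
time: 53.02
tcp_pos: [0.5741, -0.145, 0.1123]
eef_rot: [-2.14, -2.298, -0.001]
force: [-0.4, 0.6, -7.6]
gripper_width: 0.0105
finger_force: 107.4
```

{"fn": "drive_tool", "kwargs": {"deltas": [[[0,0,0,0.8,-0.02,0,1],[0,0,0,0.8,-0.02,0,1],[0,0,0,0.8,-0.02,0,1],[0,0,0,0.8,-0.02,0,1],[0,0,0,0.8,-0.02,0,1],[0,0,0,0.8,-0.02,0,1],[0,0,0,0.8,-0.02,0,1],[0,0,0,0.8,-0.02,0,1],[0,0,0,0.8,-0.02,0,1],[0,0,0,0.8,-0.02,0,1]]]}}

```text
time: 54.28
tcp_pos: [0.5556, 0.0527, 0.1128]
eef_rot: [2.143, 2.297, 0.0]
force: [0.7, -0.2, -6.9]
gripper_width: 0.0101
finger_force: 107.4
```

{"fn": "drive_tool", "kwargs": {"deltas": [[[0,0,0.006,0.8,-0.02,0,1],[0,0,0.006,0.8,-0.02,0,1],[0,0,0.006,0.8,-0.02,0,1],[0,0,0.006,0.7,-0.02,0,1],[0,0,0.004,0.5,-0.02,0,1],[0,0,0,0.4,0,0,1],[0,0,0,0.2,0,0,1],[0,0,0,0,0,0,1]]]}}

```text
time: 55.28
tcp_pos: [0.5503, 0.1562, 0.1128]
eef_rot: [2.241, 2.201, -0.0]
force: [-0.6, 0.4, -7.4]
gripper_width: 0.0099
finger_force: 107.5
```

```bash
python3 pl.py '[[535,249,105,-1.1,1]]'; python3 - <<'E'
from rig import capture,manip
from tray import *
import pickle
s=manip.observe(); c=capture("wrist"); pickle.dump((s,c),open("w9.pkl","wb"))
cv2.imwrite("pics/w9.png",c["pixels"][...,::-1])
E
```

```text
55.3 [550.3 156.2 112.8] [ 2.241  2.201 -0.   ] [-0.8   0.52  0.7   1.64 -0.36  1.12 -0.02]
[[[0.0,0.0,0.0,0.92,-0.17,0.08,1],[0.0,0.0,0.0,0.93,-0.17,0.08,1],[0.0,0.0,0.0,0.92,-0.17,0.08,1],[0.0,0.0,0.0,0.93,-0.17,0.07,1]]]
```

View pics/w9.png

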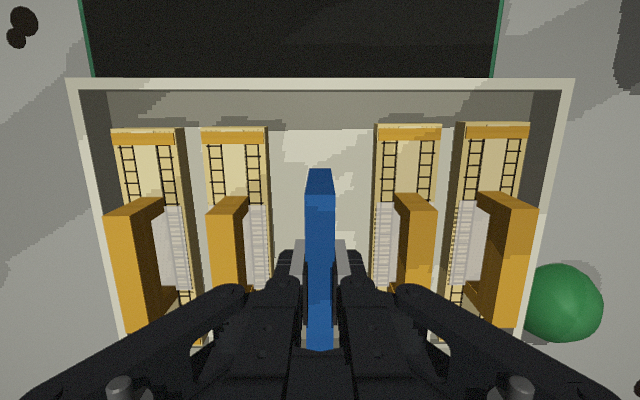

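The wrist view shows the tray level and the platform ahead, with its side edges at about u=85 and u=500 near row 40.

```bash
python3 - <<'E'
import pickle
from h import *
s,c=pickle.load(open("w9.pkl","rb")); I=c["pixels"]
for v in (5,35,65):
    b=np.where(I[v,60:540].max(1)<60)[0]+60; g=I[v].astype(int); gm=np.where((g[60:540,1]>g[60:540,0]+12)&(g[60:540,1]>40))[0]+60
    print(v,b.min(),b.max(),gm.min(),gm.max(),[wpx(s,c,u,v,.03)[:2].round(1).tolist() for u in (b.min()-.5,b.max()+.5)])
P=[wpx(s,c,*q,.025+.0772)[:2].round(1) for q in [(66,79),(574,79)]]; print(P)
E
```

```text
5 83 498 78 503 [[403.3, 292.1], [666.5, 287.6]]
35 88 494 83 498 [[402.7, 275.0], [666.3, 270.5]]
65 93 489 89 494 [[402.0, 257.0], [665.4, 252.5]]
[array([436.5, 241.7]), array([668.8, 237.8])]
```

{"fn": "drive_tool", "kwargs": {"deltas": [[[0,0,0,0.3,-0.1,0,1],[0,0,0,0.6,-0.15,0,1],[0,0,0,0.7,-0.15,0,1],[0,0,0,0.7,-0.15,0,1],[0,0,0,0.7,-0.1,0,1],[0,0,0,0.5,-0.1,0,1],[0,0,0,0.3,0,0,1],[0,0,0,0,0,0,1],[0,0,0,0,0,0,1]]]}}

```text
time: 56.45
tcp_pos: [0.5336, 0.2501, 0.1128]
eef_rot: [2.243, 2.199, -0.001]
force: [0.4, -0.9, -6.9]
gripper_width: 0.0101
finger_force: 107.5
```

Down 47 mm in total, so 43 mm first.

{"fn": "drive_tool", "kwargs": {"deltas": [[[0,0,0,0.04,0,0.2,1],[0,0,0,0,0,0.4,1],[0,0,0,0,0,0.4,1],[0,0,0,0,0,0.3,1],[0,0,0,0,0,0.2,1],[0,0,0,0,0,0.15,1],[0,0,0,0,0,0.08,1],[0,0,0,0,0,0,1],[0,0,0,0,0,0,1]]]}}

```text
time: 57.58
tcp_pos: [0.5335, 0.2526, 0.0699]
eef_rot: [2.241, 2.201, 0.001]
force: [0.6, -0.2, -6.3]
gripper_width: 0.01
finger_force: 107.4
```

{"fn": "drive_tool", "kwargs": {"deltas": [[[0,0,0,0,0,0.08,1],[0,0,0,0,0,0.06,1],[0,0,0,0,0,0.04,1],[0,0,0,0,0,0,1],[0,0,0,0,0,0,1]]]}}

```text
time: 58.2
tcp_pos: [0.5335, 0.2527, 0.0656]
eef_rot: [2.242, 2.201, 0.001]
force: [-1.1, -0.0, -1.7]
gripper_width: 0.0102
finger_force: 108.3
```

Nearly landed: the load has dropped to 1.7 N.

{"fn": "drive_tool", "kwargs": {"deltas": [[[0,0,0,0,0,0.02,1],[0,0,0,0,0,0,1],[0,0,0,0,0,0,0.65],[0,0,0,0,0,0,0.65],[0,0,0,0,0,0,0.65],[0,0,0,0,0,-0.3,0.65],[0,0,0,0,0,-0.8,0.65],[0,0,0,0,0,-1,0.65],[0,0,0,0,0,-1,0.65],[0,0,0,0,0,-1,0.65]]]}}

```text
time: 59.45
tcp_pos: [0.5335, 0.2525, 0.1685]
eef_rot: [2.242, 2.201, 0.001]
force: [-0.0, 0.2, -0.5]
gripper_width: 0.0299
finger_force: 0.0
```

{"fn": "drive_tool", "kwargs": {"deltas": [[[0,0,0,0,0,-1,0.65],[0,0,0,-1,0,-0.5,0.65],[0,0,0,-1,0,0,0.65],[0,0,0,-1,0,0,0.65],[0,0,0,-1,0,0,0.65],[0,0,0,-1,0,0,0.65],[0,0,0,-1,0,0,0.65],[0,0,0,-1,0,0,0.65],[0,0,0,-1,0,0,0.65],[0,0,0,0,0,0,0.65]]]}}

```text
time: 60.7
tcp_pos: [0.5282, 0.0475, 0.2039]
eef_rot: [-2.25, -2.192, 0.004]
force: [-0.8, 0.1, 0.1]
gripper_width: 0.0299
finger_force: 0.0
```

```bash
python3 - <<'E'
from rig import capture,manip
from tray import *
import pickle
t=capture("top"); pickle.dump(t,open("t10.pkl","wb")); p=t["pixels"]
a=np.vstack([p[100:300],cv2.copyMakeBorder(cv2.resize(p[140:260,165:270],None,fx=3.2,fy=3.2,interpolation=cv2.INTER_CUBIC),0,0,0,640-336,cv2.BORDER_CONSTANT)])
cv2.imwrite("pics/t10.png",a[...,::-1])
E
```

```text
(no output)
```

View pics/t10.png

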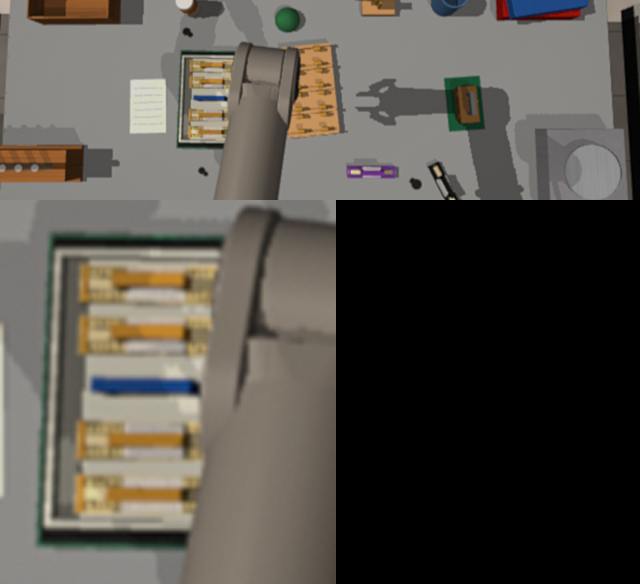

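All four rules lie flat in the tray on the platform, squared up with margin showing. The case is on the mat and the dome hasn't moved.

```bash
python3 -c "
from rig import manip
print(manip.job_done())"
```

```text
the job is handed in; nothing more can be done
None
```

I handed the job in at about 61 s: the case stands on the mat, and the tray sits squared on the platform with all four rules flat in it. The last top view, where the arm hid the tray's stand-side edge, showed the dome in place.

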